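# Stack the two drying boards on the incense stand

### The job

Build up the incense drying stand: fit the board with the wide holes, which lies on the table, over all four stepped posts so that it lies flat on their lower steps, then fit the board with the small holes, which stands on edge in the slotted holder, over the same posts so that it lies flat on the upper steps. Let go of both boards, and leave the jars, lid, bowl, tin, spoon and block where they are.

Things in the scene. Friction and masses are not known exactly. Their poses are not given: they have to be found in the camera images.
- foot: Dark wooden foot of the stand, fixed, 200 x 56 x 12 mm; origin at the centre of its underside on the table, x along its length, z up. On it a flat steel bridge (top 18 mm above the table) carries four posts. The bridge is clamped in a lengthwise slot: its centre lies 0 to 7 mm to either side of the foot's centre along the foot's x (not y); how far is not given and must be felt or seen.
- lower_step (a point): Point above the foot's centre at the height of the posts' lower steps, 30 mm above the table; axes as the foot. The four upright steel posts stand 58 mm either way along x and 15 mm either way along y of the bridge's centre. Each is 24 mm thick up to this step. The lower board seated has its centre 37 mm above the table.
- upper_step (a point): Point above the foot's centre at the height of the posts' upper steps, 65 mm above the table; axes as the foot. Each post is 16 mm thick between the steps (top edge bevelled by 1.3 mm), above this 8 mm thick up to 82 mm, then tapers to a 3 mm tip 90 mm above the table. The upper board seated has its centre 72 mm above the table.
- lower_board_c (a point): Wooden board, 160 x 60 x 14 mm, four wide through holes 19 mm across, lying flat on the table to one side of the stand. Holes 58 mm either way of the centre along x, 15 mm along y. Origin at the board's very centre; x along the length, y across the 60 mm width, z through the thickness. Either face may be up, either end first. About 110 g, give or take a third.
- upper_board_c (a point): Wooden board, 160 x 60 x 14 mm, four small through holes 10 mm across, on its long edge in the holder (top edge 68 mm above the table). Holes 58 mm either way of the centre along x, 15 mm along y. Origin at the board's very centre; x along the length, y across the 60 mm width, z through the thickness. Either face may be up, either end first. About 110 g, give or take a third.
- holder: Dark wooden slotted holder, fixed, 170 x 70 mm, at the other side of the stand; origin at the centre of its underside, x along the slot. Floor 8 mm thick; a pair of cheeks at each end (61 to 79 mm from the centre along x, 36 mm high, 25 mm out along y) leaves an 18 mm slot. The middle is open: pinch the board's thickness from above. To be fitted it must be laid on free table and taken again.
- tall_jar: Bystander: tall round glass jar, 90 mm across, 190 high, steel lid; origin at the centre of its underside.
- short_jar: Bystander: short round glass jar, 90 mm across, 110 high, brass lid; origin at the centre of its underside.
- brass_lid: Bystander: loose brass jar lid lying flat, 84 mm across, 16 high; origin at the centre of its underside.
- mortar: Bystander: white ceramic bowl, 90 mm across, 50 high; origin at the centre of its underside.
- tea_tin: Bystander: dark steel tin, 64 mm across, 75 high; origin at the centre of its underside.
- spoon: Bystander: wooden spoon lying down, 160 mm long; origin at its middle, x along it.
- press_block: Bystander: light wooden press block, 90 x 50 x 35 mm; origin at the centre of its underside.
There are look-alikes about, which are no part of the job. What is shaped like the foot but turquoise is not meant.

How it is judged (in metres and radians):
On the way:
1. the lower board lies flat on the lower steps, let go (z of lower_board_c in the frame of foot between 0.0345 and 0.0395 m and x of lower_board_c in the frame of foot between -0.012 and 0.012 m and y of lower_board_c in the frame of foot between -0.006 and 0.006 m and (angle between lower_board_c's own z axis and vertical below 0.04 rad or angle between lower_board_c's own z axis and vertical above 3.1 rad) and contact force between the fingers and lower_board below 0.1 N and linear speed of lower_board below 0.02 m/s and angular speed of lower_board below 0.1 rad/s), for 0.2 s.
At the end, for the whole second after the job is handed in: Both boards lie on the stand over all four posts, let go and at rest: the lower board's centre 37 mm and the upper board's centre 72 mm above the underside of the foot (each within 2.5 mm), level within 0.04 rad, within 12 mm of the foot's centre along its length and 6 mm across it (all of step 1 and z of upper_board_c in the frame of foot between 0.0695 and 0.0745 m and x of upper_board_c in the frame of foot between -0.012 and 0.012 m and y of upper_board_c in the frame of foot between -0.006 and 0.006 m and (angle between upper_board_c's own z axis and vertical below 0.04 rad or angle between upper_board_c's own z axis and vertical above 3.1 rad) and contact force between the fingers and upper_board below 0.1 N and linear speed of upper_board below 0.02 m/s and angular speed of upper_board below 0.1 rad/s); the robot touches nothing.
It fails at once if a bystander (jar, lid, bowl, tin, spoon or block) is moved more than 40 mm (distance of any of tall_jar, short_jar, brass_lid, mortar, tea_tin, spoon, press_block from where it was at the start of the episode above 0.04 m).
It also fails if it takes over 72 s, if anything falls off the work surface, if the arm or the gripper's body presses on something with over 40 N, if the wrist force passes 120 N, or if a joint passes its speed limit or range.

### The arm

A 7-joint arm with a two-finger parallel gripper is mounted at the origin on the work surface. World frame = base frame: x ahead of the robot, y to its left, z up, the work surface at z = 0. Lengths are in m, angles in degrees, forces in N, time in s.
With the tool pointing down it reaches from about 0.425 to 0.875 m from the base axis. Payload 4.7 kg.
Tool frame: the origin (TCP) lies at the very end of the fingers, on their centre line; the grasp point (between the pads) lies env.tcp_to_grasp behind it (env.tcp_to_grasp is the distance from the TCP to the grasp point, in m); z points along the fingers, x is the direction in which the jaws open and shut, and the axes are right-handed (so a half turn about z gives the same grasp; the last joint's range is limited). The gripper opens to 87 mm and grips with 3 to 60 N. Pads are 19 mm wide; open, the fingers measure 117 mm over their backs; the gripper's body (75 mm by 190 mm) begins 51 mm behind the grasp point.
Start: joints at [68.99, 18.392, -4.016, 83.108, 1.295, 78.541, -3.26], TCP at [0.242, -0.603, 0.223] pointing down, gripper open.
Joint ranges: [-163.93, 163.93], [-17.29, 119.83], [-79.2, 71.16], [3.27, 140.29], [-89.18, 269.18], [5.43, 117.66], [-154.24, 154.24]. Speed limits (degrees/s): [147.25, 147.25, 180, 180, 180, 180, 180].

### API

Orientations are given as [roll, pitch, yaw] about the fixed x, y, z axes, in that order (R = Rz(yaw) Ry(pitch) Rx(roll)).
In Python, from cell import env gives the robot as it stands. The module is installed in compiled form; this text tells all that it offers.
- The arm moves only by the tool send_rows, never from a script. Its argument "steps" is a list of rows, each a list of 3 entries, a list of its own where there are three numbers: the shift along the tool's x, y, z in m, then the turn, a rotation vector about the tool's x, y, z in rad, then the finger opening in m, from 0 to 0.087. A call has exactly 5 rows; each row is the pose to reach, as a shift and turn from the pose commanded when the call began, along the tool's axes at that moment; what a row does not reach only later rows make up. A row lasts 1/12 s, in which the tool goes at most 41.7 mm and 7.16 degrees, less where a joint would pass 70% of its speed; a pose out of reach is approached as far as the arm can. A call with a gripper value outside its range is refused whole. The fingers move at their own pace and stop on an object; "grip_force" is the grip in N (left out, the last holds). Time passes only in rows, so rows that repeat a pose let the fingers close, or fill a call up. It gives the time, the measured TCP pose, the force and the opening at its end, in the units of the state.
- env.get_obs(): the state, without advancing time (a new reading comes with each control period).
- env.read_camera(name): name is "scene" or "top" or "wrist"; returns a dict with "pixels" (400x640x3 uint8, red, green, blue), "fx", "fy", "cx", "cy" (pixels), "position" and "rotation" of the camera in the world. Camera axes: x right, y up, looking along -z (the intrinsics and any distortion apply to the point x, -y, -z); pixel columns grow to the right and rows downward; lengths in m; the calibration is good to about 2 mm. The wrist camera is an equidistant fisheye: a pixel r from the principal point sees the ray r / f radians off the axis. A picture is of the moment at which its call begins. There is no depth.
- env.sign_off(): hands the job in, once; it reports no verdict.
The state is a dict: "time_s": time; "qpos": joint angles; "joint_velocities": joint speeds; "effort": joint torques, N m; "tool_pos": TCP position; "tool_rot": TCP orientation; "force": force on the tool from outside, world axes, zero at the start; "wrist_torque": the same for the moment, N m; "grip_width": finger opening in m.
Only numpy, scipy, OpenCV 4.12 (cv2) and the standard library are available. Lean on these libraries where they do the work, as an engineer would, in place of code of your own. Each camera call takes 0.05 s, during which the arm holds its last target.

## Working session

There is one attempt and no reset: what is moved stays moved. The work goes in short steps, Python scripts to look and compute and a tool call to move; the robot and the scene stay as the last step left them, time stands still between calls to the robot, and variables do not carry over. Pictures are saved under pics/ and viewed, and the job is handed in when it is done.

Besides the shell and the picture viewer there is one more tool, called after ">>>" as name(argument=value, ...), one argument or row to a line, values as JSON. send_rows: Moves the arm, as the interface text tells. Its arguments: {"type":"object","properties":{"steps":{"type":"array"},"grip_force":{"type":"number"}},"required":["steps"]}

```bash
mkdir -p pics; ls; python3 - <<'E'
from cell import env
import cv2
print(env.get_obs()); print(env.tcp_to_grasp)
for n in ["scene","top","wrist"]:
    c=env.read_camera(n); cv2.imwrite(f"pics/{n}0.png",c["pixels"][:,:,::-1])
    print(n,{k:v for k,v in c.items() if k!="pixels"})
E
```

```text
pics
{'time_s': 0.0, 'qpos': array([68.98818718, 18.43841178, -4.01579213, 83.17488191,  1.29490083,
       78.54207287, -3.26043707]), 'joint_velocities': array([-0.01153219,  0.02695985, -0.03845671,  0.06526636,  0.08781868,
        0.00858079,  0.02159908]), 'effort': array([ 5.81938116e-05, -4.91289067e+01, -4.03471906e-01, -3.12527633e+01,
       -6.37629256e-02,  4.38201951e-02,  2.13743347e-04]), 'tool_pos': array([ 0.24134263, -0.60292854,  0.22146909]), 'tool_rot': array([ 1.79994334e+02,  1.10125321e-01, -6.81786530e+01]), 'force': array([-0.12266913,  0.60126888, -0.05103902]), 'wrist_torque': array([0.04346543, 0.006148  , 0.00481544]), 'grip_width': 0.08685413199081686}
0.0187
scene {'fx': 365.9341181486569, 'fy': 365.9341181486569, 'cx': 318.660314932047, 'cy': 199.9725842393883, 'position': array([ 1.13014957, -0.34989002,  0.65170934]), 'rotation': array([50.44405321,  0.22632057, 60.58030813])}
top {'fx': 429.52903795333947, 'fy': 429.52903795333947, 'cx': 312.2312151731704, 'cy': 198.43767710347169, 'position': array([0.36216129, 0.01250102, 1.19805502]), 'rotation': array([  7.37998014,  -0.56869173, -91.66128318])}
wrist {'fx': 309.70691628693146, 'fy': 309.70691628693146, 'cx': 317.2371412306882, 'cy': 201.03180466983582, 'position': array([ 0.31816077, -0.57253113,  0.38387296]), 'rotation': array([-17.49839768,   0.09050864, -68.1528143 ])}
```

View pics/scene0.png

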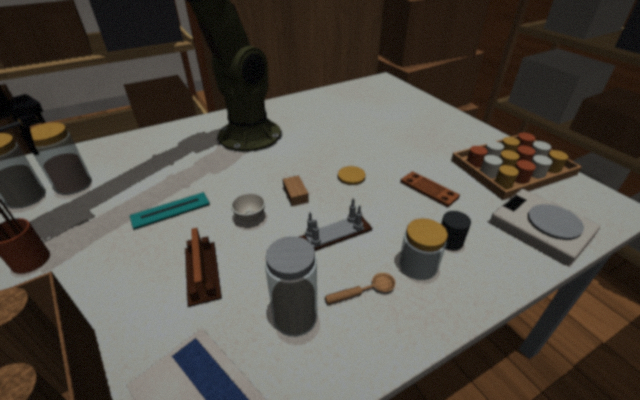

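View pics/top0.png

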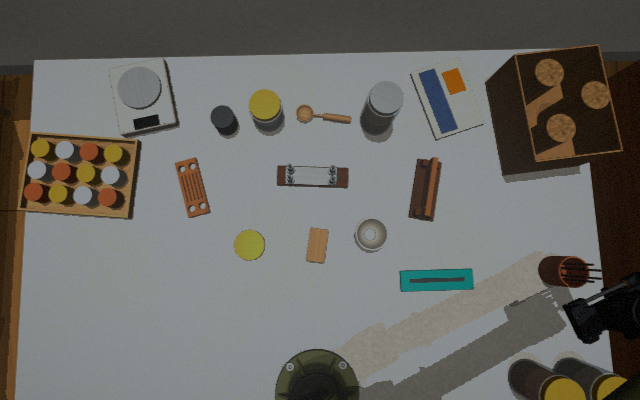

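View pics/wrist0.png

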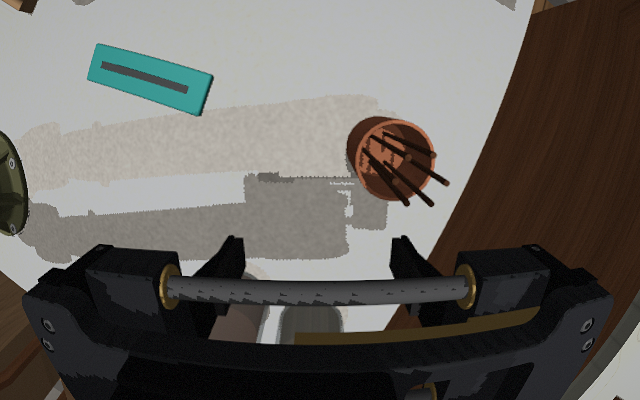

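Top view: foot with posts at about (312,177), lower board at (193,187), upper board in holder at (425,188), decoy turquoise at (436,280). Now I'll write helpers and measure.

```bash
cat > h.py <<'E'
from cell import env
import cv2, numpy as np
from scipy.spatial.transform import Rotation as Rn
def cam(n):
    c=env.read_camera(n); c["R"]=Rn.from_euler("xyz",c["rotation"],degrees=True).as_matrix(); c["n"]=n; return c
def ray(c,uv):
    uv=np.atleast_2d(np.float64(uv)); x=(uv[:,0]-c["cx"])/c["fx"]; y=(uv[:,1]-c["cy"])/c["fy"]
    if c["n"]=="wrist":
        r=np.hypot(x,y)+1e-12; d=np.c_[x/r*np.sin(r),-y/r*np.sin(r),-np.cos(r)]
    else: d=np.c_[x,-y,-np.ones_like(x)]
    return d@c["R"].T
def onz(c,uv,z):
    d=ray(c,uv); p=c["position"]; return p+d*((z-p[2])/d[:,2])[:,None]
def proj(c,P):
    q=(np.atleast_2d(P)-c["position"])@c["R"]; x,y,z=q[:,0],-q[:,1],-q[:,2]
    if c["n"]=="wrist":
        r=np.hypot(x,y)+1e-12; t=np.arctan2(r,z); x,y=x/r*t,y/r*t
    else: x,y=x/z,y/z
    return np.c_[x*c["fx"]+c["cx"],y*c["fy"]+c["cy"]]
def crop(c,name,u0,v0,u1,v1,s):
    im=cv2.resize(c["pixels"][v0:v1,u0:u1],None,fx=s,fy=s,interpolation=cv2.INTER_CUBIC); cv2.imwrite(f"pics/{name}.png",im[:,:,::-1])
def rect(c,box,z,lo,hi):
    u0,v0,u1,v1=box; im=cv2.cvtColor(c["pixels"][v0:v1,u0:u1],cv2.COLOR_RGB2HSV)
    m=cv2.inRange(im,lo,hi); m=cv2.morphologyEx(m,cv2.MORPH_CLOSE,np.ones((9,9)))
    k=max(cv2.findContours(m,0,1)[0],key=cv2.contourArea).reshape(-1,2)+[u0,v0]
    P=onz(c,k,z)[:,:2]; (a,b),(w,h),t=cv2.minAreaRect((P*1000).astype(np.float32))
    if w<h: w,h,t=h,w,t+90
    return a,b,w,h,t
E
python3 - <<'E'
from h import *
c=cam("top")
crop(c,"t1",160,140,460,230,2.6)
print("lower",rect(c,(165,145,220,230),.014,(0,80,40),(25,255,255)))
print("foot",rect(c,(265,150,360,200),.012,(0,60,20),(25,255,255)))
print("holder",rect(c,(395,145,450,230),.03,(0,60,20),(25,255,255)))
for n,uv in dict(tall=(384,98),short=(266,104),tin=(224,116),spoon=(322,114),lid=(250,245),bowl=(371,235),block=(317,245),teal=(436,280)).items(): print(n,onz(c,uv,.03)[0].round(3))
E
```

```text
lower (557.2029418945312, 330.6900939941406, 161.0784149169922, 61.1378059387207, 14.2887544631958)
foot (574.2021484375, -72.20242309570312, 62.175193786621094, 51.241580963134766, 88.42919158935547)
holder (536.5503540039062, -315.40325927734375, 178.0394287109375, 67.35397338867188, 167.77729034423828)
tall [ 0.794 -0.215  0.03 ]
short [0.785 0.119 0.03 ]
tin [0.753 0.237 0.03 ]
spoon [ 0.752 -0.038  0.03 ]
lid [0.391 0.168 0.03 ]
bowl [ 0.409 -0.16   0.03 ]
block [ 0.386 -0.013  0.03 ]
teal [ 0.283 -0.329  0.03 ]
```

View pics/t1.png

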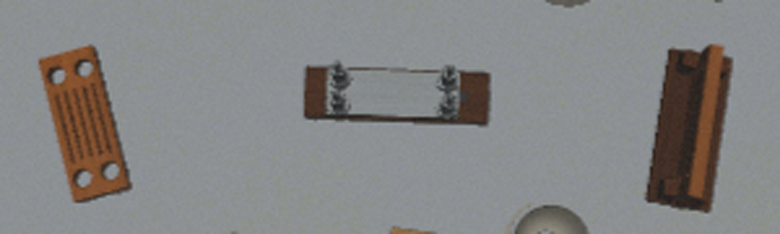

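Lower board is about (0.557, 0.331) with its long axis at 14°; foot about (0.575, ~-0.01) along y; holder (0.537, -0.315), long axis ~168°. Moving the wrist camera over the foot.

>>> send_rows(
  steps=[
    [[-0.028,-0.03,-0.006],[0,0,0],0.087],
    [[-0.056,-0.06,-0.012],[0,0,0],0.087],
    [[-0.084,-0.09,-0.018],[0,0,0],0.087],
    [[-0.112,-0.12,-0.024],[0,0,0],0.087],
    [[-0.138,-0.149,-0.03],[0,0,0],0.087],
  ],
)

```text
time_s: 0.62
tool_pos: [0.3292, -0.4177, 0.2527]
tool_rot: [180.0, 0.0, -68.2]
force: [-0.5, -0.9, 0.2]
grip_width: 0.0871
```

>>> send_rows(
  steps=[
    [[-0.028,-0.03,-0.006],[0,0,0],0.087],
    [[-0.056,-0.06,-0.012],[0,0,0],0.087],
    [[-0.084,-0.09,-0.018],[0,0,0],0.087],
    [[-0.112,-0.12,-0.024],[0,0,0],0.087],
    [[-0.138,-0.149,-0.03],[0,0,0],0.087],
  ],
)

```text
time_s: 1.03
tool_pos: [0.4161, -0.2341, 0.283]
tool_rot: [180.0, -0.0, -68.2]
force: [1.5, 0.3, 0.0]
grip_width: 0.0871
```

>>> send_rows(
  steps=[
    [[-0.028,-0.03,-0.006],[0,0,0],0.087],
    [[-0.056,-0.06,-0.012],[0,0,0],0.087],
    [[-0.084,-0.09,-0.018],[0,0,0],0.087],
    [[-0.112,-0.12,-0.024],[0,0,0],0.087],
    [[-0.138,-0.149,-0.03],[0,0,0],0.087],
  ],
)

```text
time_s: 1.45
tool_pos: [0.503, -0.0506, 0.3131]
tool_rot: [-180.0, -0.0, -68.2]
force: [1.4, -0.1, -0.5]
grip_width: 0.0869
```

```bash
python3 - <<'E'
from h import *
o=env.get_obs();print(o["time_s"],o["tool_pos"],o["tool_rot"],o["qpos"])
c=cam("wrist");cv2.imwrite("pics/w1.png",c["pixels"][:,:,::-1]);np.savez("w1.npz",**{k:v for k,v in c.items()})
print(c["position"],c["rotation"])
E
```

```text
1.45 [ 0.50300372 -0.05057461  0.31307613] [-1.79978134e+02 -4.34677620e-02 -6.81536510e+01] [ 37.57616857   0.25051493 -34.67510193  93.76165176   0.17326833
  85.99428974 -65.26431899]
[ 0.57957289 -0.01971379  0.47541926] [-1.74715205e+01 -5.09131531e-02 -6.81250607e+01]
```

View pics/w1.png

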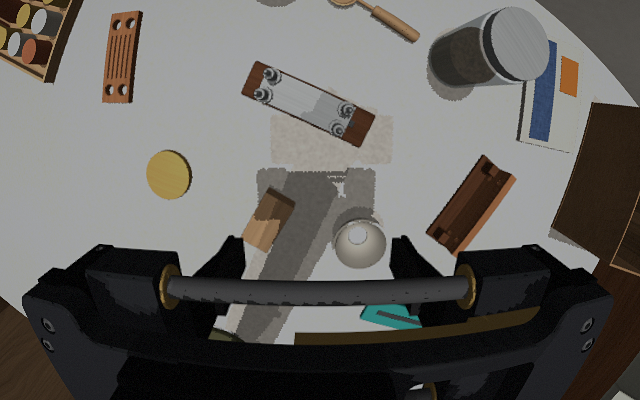

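The wrist image shows the foot's corners at about (255,62), (375,113), (362,147), (242,96), and posts in between. I'll zoom for measurement.

```bash
python3 - <<'E'
from h import *
c=dict(np.load("w1.npz"));c["n"]="wrist"
crop(c,"w1f",225,45,395,165,4.5)
crop(c,"w1b",90,0,160,120,5)
E
```

```text
(no output)
```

View pics/w1f.png

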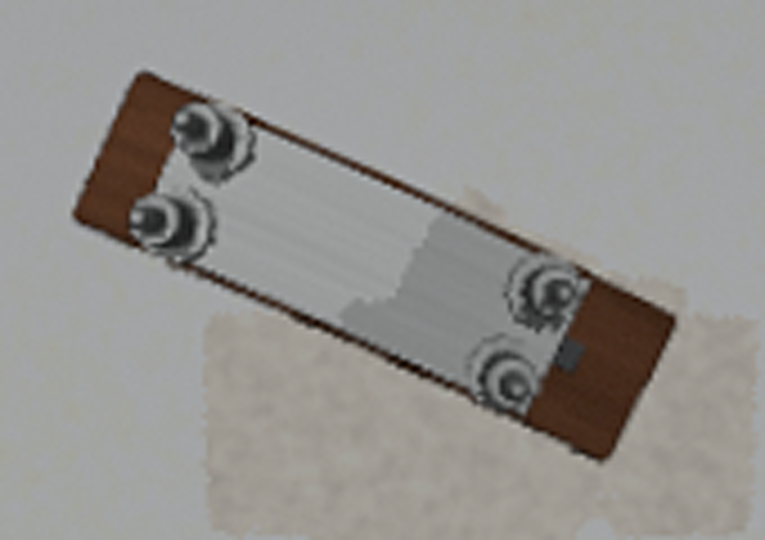

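```bash
python3 - <<'E'
from h import *
c=dict(np.load("w1.npz"));c["n"]="wrist"
f=lambda a:np.array(a)/4.5+[225,45]
F=onz(c,f([(140,72),(75,215),(605,460),(675,320)]),.012)[:,:2]*1000
print(F.round(1),"ctr",F.mean(0)); d=(F[0]+F[1]-F[2]-F[3])/2; print("len",np.linalg.norm(d),"ang",np.degrees(np.arctan2(d[1],d[0])))
T=onz(c,f([(185,128),(144,222),(563,291),(516,386)]),.09)[:,:2]*1000
print(T.round(1),"ctr",T.mean(0)); d=(T[0]+T[1]-T[2]-T[3])/2; print("len",np.linalg.norm(d),"ang",np.degrees(np.arctan2(d[1],d[0])))
B=onz(c,f([(180,115),(157,195),(531,413),(590,275)]),.018)[:,:2]*1000;print("bridge",B.round(1),B.mean(0))
print("board",rect(c,(95,5,150,110),.014,(0,80,40),(25,255,255)))
t=cam("top");print("board",rect(t,(165,145,220,230),.014,(0,80,40),(25,255,255)))
E
```

```text
[[ 612.3   90.5]
 [ 559.8   93.7]
 [ 547.2 -101.9]
 [ 600.  -105. ]] ctr [579.83424903  -5.68246222]
len 195.90194109665325 ang 86.36534855445002
[[596.1  54.1]
 [567.7  55.3]
 [591.6 -58.9]
 [562.2 -57. ]] ctr [579.39333927  -1.59797703]
len 112.78762778731748 ang 87.48085602186471
bridge [[602.7  71.1]
 [575.3  68.5]
 [552.6 -72. ]
 [602.2 -72.3]] [583.18696259  -1.16006411]
board (558.6631469726562, 327.9406433105469, 159.53863525390625, 68.38367462158203, 14.37685489654541)
board (557.2029418945312, 330.69012451171875, 161.07843017578125, 61.13780212402344, 14.28874397277832)
```

View pics/w1b.png

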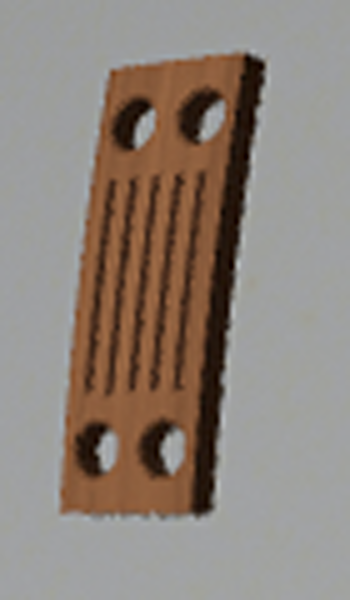

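```bash
cat >> h.py <<'E'
def plan(p,yaw=None,Rt=None):
    o=env.get_obs(); R0=Rn.from_euler("xyz",o["tool_rot"],degrees=True)
    if Rt is None: Rt=Rn.from_euler("xyz",[180,0,yaw],degrees=True)
    s=R0.inv().apply(np.array(p)-o["tool_pos"]); r=(R0.inv()*Rt).as_rotvec()
    print("t",round(o["time_s"],2),"pos",o["tool_pos"].round(4),o["tool_rot"].round(2),"F",o["force"].round(1),"q",o["qpos"].round(0),"w",round(o["grip_width"],4))
    print("shift",s.round(4),np.linalg.norm(s).round(3),"turn",r.round(4))
E
python3 -c "
from h import *
plan([.5575,.330,.10],-75.7)"
```

```text
t 1.55 pos [ 0.5049 -0.0447  0.3138] [-1.7976e+02  9.0000e-02 -6.7480e+01] F [0.2 0.3 0.6] q [ 37.   0. -35.  94.  -0.  86. -65.] w 0.0869
shift [-0.3257 -0.1913  0.2152] 0.435 turn [-0.0041  0.0019  0.1435]
```

>>> send_rows(
  steps=[
    [[-0.033,-0.019,0.01],[0,0,0.025],0.087],
    [[-0.066,-0.038,0.02],[0,0,0.05],0.087],
    [[-0.1,-0.057,0.03],[0,0,0.08],0.087],
    [[-0.133,-0.076,0.045],[0,0,0.1],0.087],
    [[-0.166,-0.096,0.06],[0,0,0.13],0.087],
  ],
)

```text
time_s: 1.97
tool_pos: [0.5302, 0.1378, 0.2523]
tool_rot: [-179.9, -0.1, -75.8]
force: [1.0, 0.8, 0.5]
grip_width: 0.0866
```

>>> send_rows(
  steps=[
    [[-0.03,-0.018,0.025],[0,0,0],0.087],
    [[-0.06,-0.035,0.05],[0,0,0],0.087],
    [[-0.09,-0.05,0.075],[0,0,0],0.087],
    [[-0.12,-0.065,0.1],[0,0,0],0.087],
    [[-0.145,-0.075,0.12],[0,0,0],0.087],
  ],
)

```text
time_s: 2.38
tool_pos: [0.5668, 0.2969, 0.1301]
tool_rot: [179.9, -0.0, -75.6]
force: [-0.3, 0.3, 0.7]
grip_width: 0.087
```

```bash
python3 - <<'E'
from h import *
c=cam("wrist");cv2.imwrite("pics/w2.png",c["pixels"][:,:,::-1])
plan([.5575,.330,.10],-75.7)
E
```

```text
t 2.43 pos [0.5628 0.303  0.1255] [179.6    0.31 -75.24] F [-1.3  4.4 -1.4] q [   4.   28.  -45.   90.   20.   71. -120.] w 0.087
shift [-0.0274 -0.0019  0.0256] 0.038 turn [0.007  0.0053 0.0081]
```

View pics/w2.png

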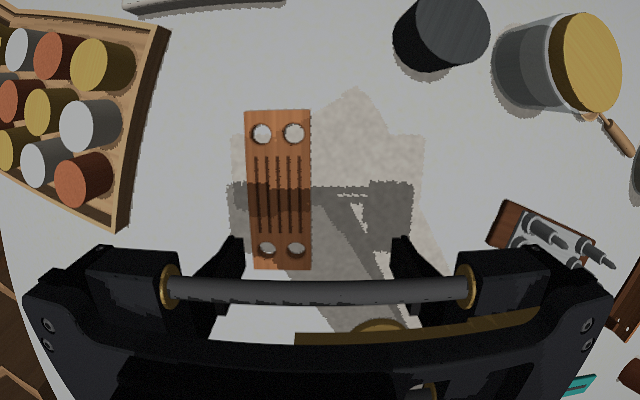

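```bash
python3 - <<'E'
from h import *
c=cam("wrist")
u0,v0,u1,v1=230,95,330,282
hsv=cv2.cvtColor(c["pixels"][v0:v1,u0:u1],cv2.COLOR_RGB2HSV)
m=cv2.inRange(hsv,(0,110,60),(25,255,255));m=cv2.morphologyEx(m,cv2.MORPH_OPEN,np.ones((3,3)))
k=max(cv2.findContours(m,0,1)[0],key=cv2.contourArea).reshape(-1,2)+[u0,v0]
print(k.min(0),k.max(0))
P=onz(c,k,.014)[:,:2]*1000;print(cv2.minAreaRect(P.astype(np.float32)))
plan([.5575,.330,.05],-75.7)
E
```

```text
[252 107] [318 269]
((557.7174072265625, 332.4410095214844), (159.41741943359375, 59.37303161621094), 14.316932678222656)
t 2.48 pos [0.5625 0.3004 0.1274] [179.53   0.19 -75.19] F [-0.9  0.7 -0.4] q [   4.   27.  -45.   90.   20.   71. -119.] w 0.087
shift [-0.0297 -0.0034  0.0775] 0.083 turn [0.0082 0.0033 0.0088]
```

>>> send_rows(
  steps=[
    [[-0.01,-0.002,0.02],[0,0,0],0.087],
    [[-0.02,-0.003,0.045],[0,0,0],0.087],
    [[-0.028,-0.003,0.065],[0,0,0],0.087],
    [[-0.028,-0.003,0.065],[0,0,0],0.087],
    [[-0.028,-0.003,0.065],[0,0,0],0.087],
  ],
)

```text
time_s: 2.9
tool_pos: [0.5623, 0.3225, 0.0669]
tool_rot: [179.9, -0.1, -75.6]
force: [0.3, 0.4, 0.4]
grip_width: 0.0869
```

```bash
python3 - <<'E'
from h import *
plan([.5575,.3315,.003],-75.7)
E
```

```text
t 2.9 pos [0.5623 0.3225 0.0669] [ 1.7988e+02 -7.0000e-02 -7.5620e+01] F [0.3 0.4 0.4] q [   1.   32.  -44.   92.   23.   66. -124.] w 0.0869
shift [-0.01    0.0023  0.0639] 0.065 turn [ 0.0022 -0.0012  0.0014]
```

>>> send_rows(
  steps=[
    [[-0.01,0.002,0.02],[0,0,0],0.087],
    [[-0.01,0.002,0.04],[0,0,0],0.087],
    [[-0.01,0.002,0.055],[0,0,0],0.087],
    [[-0.01,0.002,0.062],[0,0,0],0.087],
    [[-0.01,0.002,0.062],[0,0,0],0.087],
  ],
)

```text
time_s: 3.32
tool_pos: [0.5585, 0.3311, 0.0046]
tool_rot: [179.9, -0.1, -75.7]
force: [-0.7, -1.1, 0.2]
grip_width: 0.0873
```

>>> send_rows(
  steps=[
    [[0,0,0],[0,0,0],0.05],
    [[0,0,0],[0,0,0],0.05],
    [[0,0,0],[0,0,0],0.05],
    [[0,0,0],[0,0,0],0.05],
    [[0,0,0],[0,0,0],0.05],
  ],
  grip_force=25,
)

```text
time_s: 3.73
tool_pos: [0.5587, 0.3331, 0.0062]
tool_rot: [-179.9, 0.0, -75.6]
force: [0.1, 0.6, 0.0]
grip_width: 0.0616
```

```bash
python3 - <<'E'
from h import *
plan([.5575,.3315,.2],-75.7)
E
```

```text
t 3.73 pos [0.5587 0.3331 0.0062] [-179.94    0.    -75.63] F [0.1 0.6 0. ] q [  -2.   35.  -42.   94.   26.   61. -127.] w 0.0616
shift [ 0.0013  0.0014 -0.1938] 0.194 turn [-0.0011  0.0001  0.0012]
```

>>> send_rows(
  steps=[
    [[0,0,0],[0,0,0],0.05],
    [[0,0,0],[0,0,0],0.05],
    [[0,0,-0.01],[0,0,0],0.05],
    [[0,0,-0.03],[0,0,0],0.05],
    [[0,0,-0.06],[0,0,0],0.05],
  ],
)

```text
time_s: 4.15
tool_pos: [0.5562, 0.3315, 0.0635]
tool_rot: [179.6, -0.1, -75.6]
force: [0.0, -0.8, -2.5]
grip_width: 0.0595
```

>>> send_rows(
  steps=[
    [[0,0,-0.03],[0,0,0],0.05],
    [[0,0,-0.06],[0,0,0],0.05],
    [[0,0,-0.09],[0,0,0],0.05],
    [[0,0,-0.11],[0,0,0],0.05],
    [[0,0,-0.12],[0,0,0],0.05],
  ],
)

```text
time_s: 4.57
tool_pos: [0.5591, 0.3341, 0.1895]
tool_rot: [-179.7, 0.1, -75.6]
force: [-0.8, 0.6, -1.8]
grip_width: 0.0593
```

```bash
python3 - <<'E'
from h import *
c=cam("wrist");cv2.imwrite("pics/w3.png",c["pixels"][:,:,::-1])
plan([.5795,-.002,.2],-2.8)
E
```

```text
t 4.62 pos [0.5594 0.3343 0.1899] [-1.7968e+02  8.0000e-02 -7.5620e+01] F [ 1.1  0.5 -0. ] q [   1.   26.  -46.   84.   19.   77. -122.] w 0.0598
shift [ 0.3307  0.064  -0.0108] 0.337 turn [-0.0056 -0.0024 -1.2709]
```

View pics/w3.png

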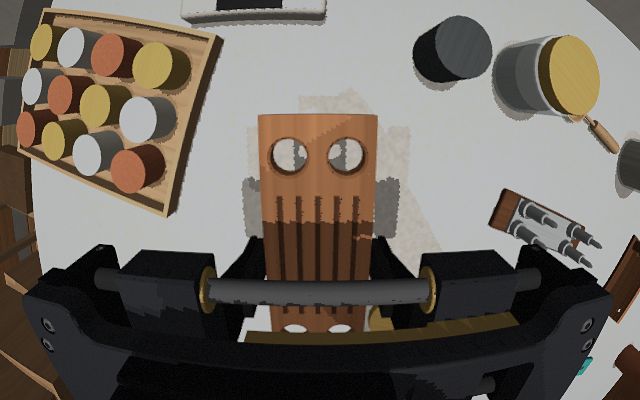

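```bash
python3 - <<'E'
from h import *
c=cam("wrist");o=env.get_obs();R=Rn.from_euler("xyz",o["tool_rot"],degrees=True)
print(o["tool_pos"],c["position"],c["rotation"])
for dz in(.008,):
  P=onz(c,[(289.5,155),(347.5,155),(259,115),(377,115)],o["tool_pos"][2]+dz); print((R.inv().apply(P-o["tool_pos"])*1000).round(1))
E
```

```text
[0.55889223 0.33372127 0.18754057] [0.63866778 0.35430964 0.35269365] [-1.71757439e+01  6.59927122e-02 -7.55915289e+01]
[[-14.5 -58.5  -7.8]
 [ 15.2 -58.6  -7.8]
 [-29.8 -79.5  -7.7]
 [ 30.  -79.5  -7.8]]
```

Board is centred in the hand within 0.5 mm. Moving to a standoff beside the foot to see the posts.

>>> send_rows(
  steps=[
    [[0.03,0.006,-0.004],[0,0,-0.1],0.05],
    [[0.065,0.013,-0.008],[0,0,-0.2],0.05],
    [[0.1,0.02,-0.013],[0,0,-0.31],0.05],
    [[0.133,0.028,-0.017],[0,0,-0.42],0.05],
    [[0.166,0.0355,-0.02],[0,0,-0.52],0.05],
  ],
)

```text
time_s: 5.08
tool_pos: [0.5639, 0.1611, 0.2034]
tool_rot: [179.8, 0.1, -45.5]
force: [-0.0, 0.3, -1.7]
grip_width: 0.0593
```

>>> send_rows(
  steps=[
    [[0.025,0.022,0],[0,0,-0.1],0.05],
    [[0.05,0.045,0],[0,0,-0.2],0.05],
    [[0.075,0.068,0],[0,0,-0.31],0.05],
    [[0.1,0.09,0],[0,0,-0.42],0.05],
    [[0.126,0.114,0],[0,0,-0.52],0.05],
  ],
)

```text
time_s: 5.5
tool_pos: [0.5697, -0.008, 0.2034]
tool_rot: [180.0, 0.2, -15.7]
force: [0.8, 0.4, -1.2]
grip_width: 0.06
```

>>> send_rows(
  steps=[
    [[0.012,0.035,0],[0,0,-0.07],0.05],
    [[0.025,0.07,0],[0,0,-0.14],0.05],
    [[0.038,0.1,0],[0,0,-0.22],0.05],
    [[0.038,0.109,0],[0,0,-0.22],0.05],
    [[0.038,0.109,0],[0,0,-0.22],0.05],
  ],
)

```text
time_s: 5.92
tool_pos: [0.5757, -0.1266, 0.2028]
tool_rot: [-180.0, 0.3, -3.9]
force: [0.5, -0.5, -0.4]
grip_width: 0.0596
```

```bash
python3 - <<'E'
from h import *
c=cam("wrist");cv2.imwrite("pics/w4.png",c["pixels"][:,:,::-1]);np.savez("w4.npz",**c)
print(c["position"])
plan([.5795,-.002,.2],-3.2)
E
```

```text
[ 0.58162963 -0.04394736  0.36512055]
t 5.97 pos [ 0.5762 -0.123   0.2034] [-179.92    0.2    -3.66] F [ 0.1  1.2 -1.3] q [ 52.  19. -52.  92.  15.  77.  -5.] w 0.0599
shift [-0.0044 -0.1209  0.0036] 0.121 turn [-0.0015  0.0034 -0.008 ]
```

View pics/w4.png

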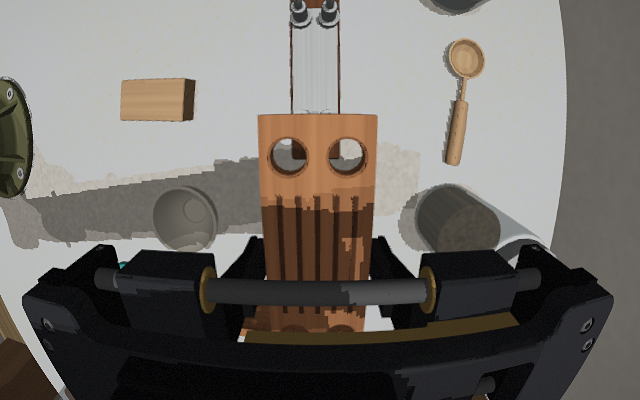

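```bash
python3 - <<'E'
from h import *
c=dict(np.load("w4.npz"));c["n"]="wrist"
crop(c,"w4f",270,0,360,120,5)
E
```

```text
(no output)
```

View pics/w4f.png

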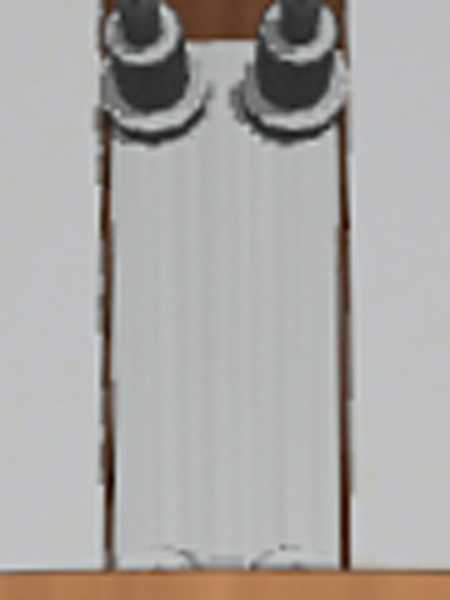

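```bash
python3 - <<'E'
from h import *
c=dict(np.load("w4.npz"));c["n"]="wrist"
f=lambda a:np.array(a)/5+[270,0]
print("edge",(onz(c,f([(102,20),(108,560),(346,20),(348,560)]),.012)*1000).round(1))
print("up",(onz(c,f([(147,30),(296,30)]),.065)*1000).round(1))
print("lo",(onz(c,f([(155,90),(293,88)]),.030)*1000).round(1))
print("bridge end",(onz(c,f([(220,40)]),.018)*1000).round(1))
E
```

```text
edge [[558.   79.8  12. ]
 [550.9 -48.   12. ]
 [613.   75.8  12. ]
 [604.8 -51.7  12. ]]
up [[570.1  58.2  65. ]
 [598.5  56.1  65. ]]
lo [[569.6  55.7  30. ]
 [598.9  54.1  30. ]]
bridge end [[584.2  70.4  18. ]]
```

>>> send_rows(
  steps=[
    [[-0.002,-0.03,0],[0,0,0],0.05],
    [[-0.003,-0.06,0.01],[0,0,0],0.05],
    [[-0.004,-0.09,0.03],[0,0,0],0.05],
    [[-0.004,-0.115,0.05],[0,0,0],0.05],
    [[-0.004,-0.123,0.07],[0,0,0],0.05],
  ],
)

```text
time_s: 6.38
tool_pos: [0.5796, 0.0105, 0.1349]
tool_rot: [-179.8, -0.0, -2.9]
force: [0.8, 0.7, -0.8]
grip_width: 0.0596
```

>>> send_rows(
  steps=[
    [[0,0,0.01],[0,0,0],0.05],
    [[0,0,0.015],[0,0,0],0.05],
    [[0,0,0.015],[0,0,0],0.05],
    [[0,0,0.015],[0,0,0],0.05],
    [[0,0,0.015],[0,0,0],0.05],
  ],
)

```text
time_s: 6.8
tool_pos: [0.5817, 0.0002, 0.1216]
tool_rot: [180.0, -0.1, -3.6]
force: [-0.4, 0.4, -0.9]
grip_width: 0.0597
```

```bash
python3 - <<'E'
from h import *
c=cam("wrist");np.savez("w5.npz",**c);crop(c,"w5",240,100,400,190,5)
print(c["position"]);crop(cam("scene"),"s5",280,160,400,260,5)
plan([.5803,-.0017,.09],-3.5)
E
```

```text
[0.58621925 0.08298074 0.28382303]
t 6.9 pos [5.817e-01 4.000e-04 1.216e-01] [ 1.7998e+02 -1.0000e-01 -3.5300e+00] F [ 0.4 -0.5 -1.3] q [ 41.  22. -53.  99.  19.  68. -20.] w 0.0598
shift [-0.0013  0.0021  0.0316] 0.032 turn [ 0.0003 -0.0017 -0.0006]
```

View pics/w5.png

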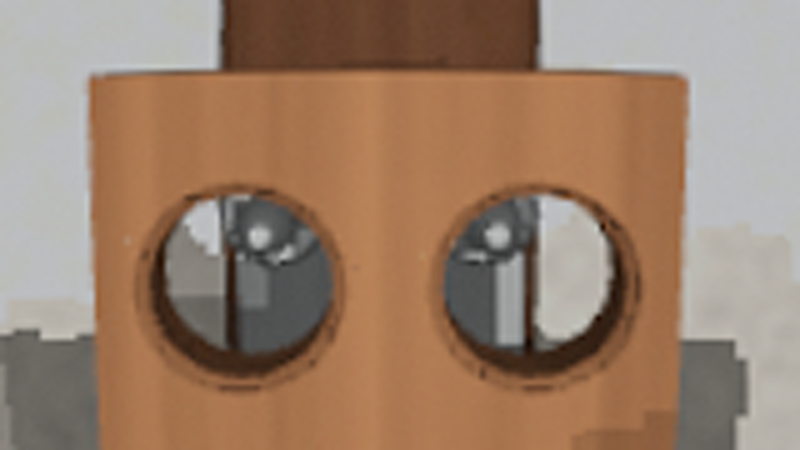

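View pics/s5.png

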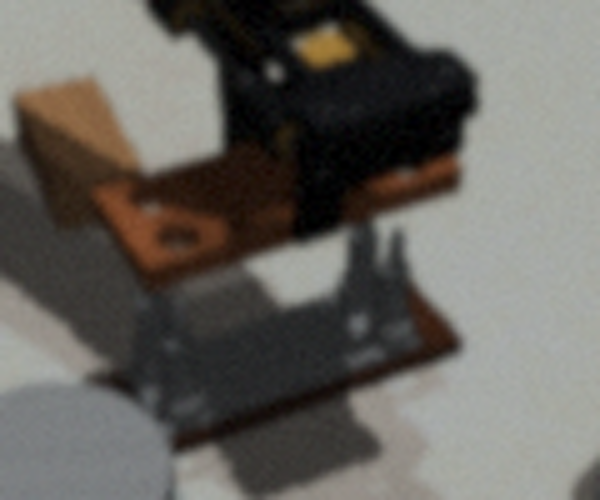

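```bash
python3 - <<'E'
from h import *
c=dict(np.load("w5.npz"));c["n"]="wrist";o=env.get_obs();R=Rn.from_euler("xyz",o["tool_rot"],degrees=True)
f=lambda a:np.array(a)/5+[240,100]
H=onz(c,f([(240,287),(536,287)]),o["tool_pos"][2]+.008);T=onz(c,f([(260,236),(497,236)]),.09)
print((R.inv().apply(H-o["tool_pos"])*1000).round(1),(R.inv().apply(T-o["tool_pos"])*1000).round(1),(T*1000).round(1))
E
```

```text
[[-15.  -57.1  -8. ]
 [ 14.8 -57.1  -8. ]] [[-16.2 -57.1  31.5]
 [ 13.7 -57.1  31.6]] [[569.1  58.3  90. ]
 [598.9  56.5  90. ]]
```

>>> send_rows(
  steps=[
    [[-0.0012,0.0003,0.01],[0,0,0],0.05],
    [[-0.0012,0.0003,0.02],[0,0,0],0.05],
    [[-0.0012,0.0003,0.03],[0,0,0],0.05],
    [[-0.0012,0.0003,0.04],[0,0,0],0.05],
    [[-0.0012,0.0003,0.045],[0,0,0],0.05],
  ],
)

```text
time_s: 7.32
tool_pos: [0.5784, 0.0008, 0.0732]
tool_rot: [-180.0, 0.2, -3.4]
force: [0.2, -0.0, -1.3]
grip_width: 0.0597
```

```bash
python3 - <<'E'
from h import *
c=cam("wrist");np.savez("w6.npz",**c);crop(c,"w6",240,100,400,190,5)
print(c["position"]);crop(cam("scene"),"s6",280,160,400,260,5)
plan([.5803,-.0017,.036],-3.5)
E
```

```text
[0.58344663 0.08356763 0.23551182]
t 7.42 pos [0.5785 0.0011 0.0738] [-1.7999e+02  1.7000e-01 -3.4200e+00] F [ 0.2 -0.5 -1.4] q [ 40.  25. -51. 102.  22.  64. -22.] w 0.0598
shift [0.0021 0.0027 0.0378] 0.038 turn [-0.0003  0.0029  0.0013]
```

View pics/w6.png

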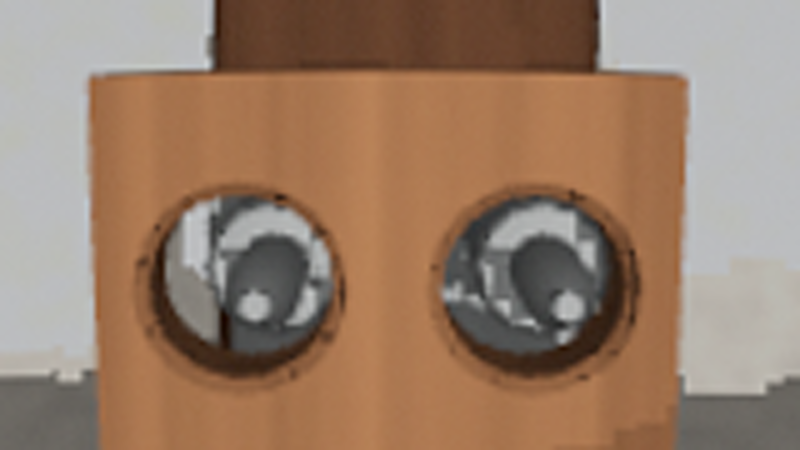

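View pics/s6.png

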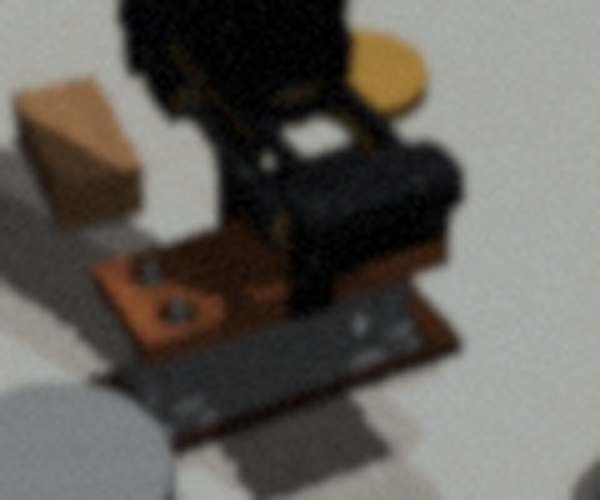

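```bash
python3 - <<'E'
from h import *
c=dict(np.load("w6.npz"));c["n"]="wrist";o=env.get_obs();R=Rn.from_euler("xyz",o["tool_rot"],degrees=True)
f=lambda a:np.array(a)/5+[240,100]
H=onz(c,f([(240,287),(536,287)]),o["tool_pos"][2]+.008);T=onz(c,f([(254,306),(570,306)]),.09)
U=onz(c,f([(272,262),(544,262)]),.065)
for P in(H,T,U):print((R.inv().apply(P-o["tool_pos"])*1000).round(1))
print(T*1000)
E
```

```text
[[-15.2 -57.2  -7.9]
 [ 14.6 -57.2  -8. ]]
[[-13.1 -56.7 -16.1]
 [ 17.1 -56.8 -16.2]]
[[-13.1 -57.2   8.9]
 [ 17.1 -57.3   8.8]]
[[568.88711528  58.43357485  90.        ]
 [599.02495465  56.69827209  90.        ]]
```

>>> send_rows(
  steps=[
    [[0.0023,0.0002,0],[0,0,0],0.05],
    [[0.0023,0.0002,0],[0,0,0],0.05],
    [[0.0023,0.0002,0],[0,0,0],0.05],
    [[0.0023,0.0002,0],[0,0,0],0.05],
    [[0.0023,0.0002,0],[0,0,0],0.05],
  ],
)

```text
time_s: 7.83
tool_pos: [0.5822, 0.0007, 0.0759]
tool_rot: [180.0, -0.0, -3.4]
force: [0.1, 0.4, -1.2]
grip_width: 0.0596
```

```bash
python3 - <<'E'
from h import *
c=cam("wrist");np.savez("w7.npz",**c);crop(c,"w7",240,100,400,190,5)
plan([.5808,.0009,.036],-3.5)
E
```

```text
t 7.88 pos [0.5821 0.0007 0.0758] [ 1.7999e+02 -3.0000e-02 -3.4400e+00] F [ 0.   0.3 -1. ] q [ 39.  25. -51. 101.  22.  64. -22.] w 0.0595
shift [-0.0014 -0.0002  0.0398] 0.04 turn [ 0.0002 -0.0005  0.0011]
```

View pics/w7.png

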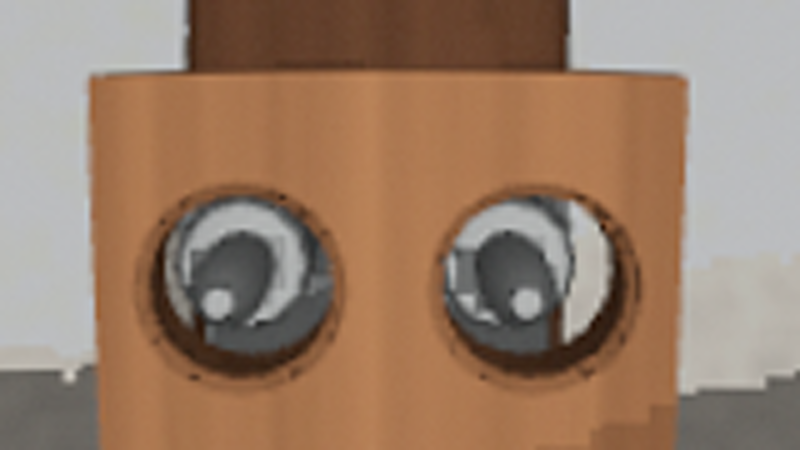

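>>> send_rows(
  steps=[
    [[-0.001,0,0.001],[0,0,0],0.05],
    [[-0.001,0,0.002],[0,0,0],0.05],
    [[-0.001,0,0.003],[0,0,0],0.05],
    [[-0.001,0,0.004],[0,0,0],0.05],
    [[-0.001,0,0.004],[0,0,0],0.05],
  ],
)

```text
time_s: 8.3
tool_pos: [0.5807, 0.0007, 0.0712]
tool_rot: [180.0, 0.0, -3.4]
force: [-0.2, -0.4, -0.9]
grip_width: 0.0595
```

```bash
python3 - <<'E'
from h import *
c=cam("wrist");np.savez("w8.npz",**c);crop(c,"w8",240,100,400,190,5)
plan([.5808,.0009,.036],-3.5)
E
```

```text
t 8.35 pos [0.5808 0.0007 0.0714] [ 1.7999e+02  2.0000e-02 -3.4300e+00] F [-1.   0.9 -1.9] q [ 39.  25. -51. 102.  22.  64. -22.] w 0.0595
shift [-0.     -0.0002  0.0354] 0.035 turn [0.0001 0.0003 0.0011]
```

View pics/w8.png

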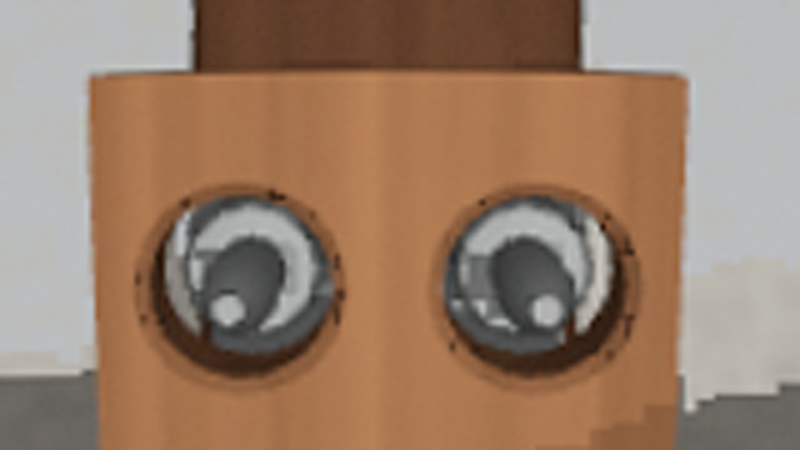

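Centred in both directions. Descending.

>>> send_rows(
  steps=[
    [[0,0,0.003],[0,0,0],0.05],
    [[0,0,0.006],[0,0,0],0.05],
    [[0,0,0.009],[0,0,0],0.05],
    [[0,0,0.012],[0,0,0],0.05],
    [[0,0,0.015],[0,0,0],0.05],
  ],
)

```text
time_s: 8.77
tool_pos: [0.5808, 0.0008, 0.056]
tool_rot: [180.0, 0.0, -3.4]
force: [-0.2, 0.2, -1.2]
grip_width: 0.0598
```

>>> send_rows(
  steps=[
    [[0,0,0.003],[0,0,0],0.05],
    [[0,0,0.006],[0,0,0],0.05],
    [[0,0,0.009],[0,0,0],0.05],
    [[0,0,0.012],[0,0,0],0.05],
    [[0,0,0.015],[0,0,0],0.05],
  ],
)

```text
time_s: 9.18
tool_pos: [0.581, 0.0007, 0.0412]
tool_rot: [180.0, -0.0, -3.4]
force: [1.1, -0.2, -1.7]
grip_width: 0.0595
```

No resistance; last few millimetres.

>>> send_rows(
  steps=[
    [[0,0,0.002],[0,0,0],0.05],
    [[0,0,0.004],[0,0,0],0.05],
    [[0,0,0.005],[0,0,0],0.05],
    [[0,0,0.0055],[0,0,0],0.05],
    [[0,0,0.0055],[0,0,0],0.05],
  ],
)

```text
time_s: 9.6
tool_pos: [0.581, 0.0008, 0.0361]
tool_rot: [180.0, -0.0, -3.4]
force: [-0.3, -0.6, -1.0]
grip_width: 0.0597
```

```bash
python3 - <<'E'
from h import *
crop(cam("scene"),"s9",280,160,400,260,5)
plan([.5808,.0009,.036],-3.5)
E
```

```text
t 9.65 pos [0.5811 0.0008 0.0361] [ 1.80e+02 -2.00e-02 -3.43e+00] F [-0.2 -0.3 -0.9] q [ 38.  28. -50. 103.  24.  60. -24.] w 0.0598
shift [-0.0003 -0.0001  0.0001] 0.0 turn [ 0.0001 -0.0003  0.0012]
```

View pics/s9.png

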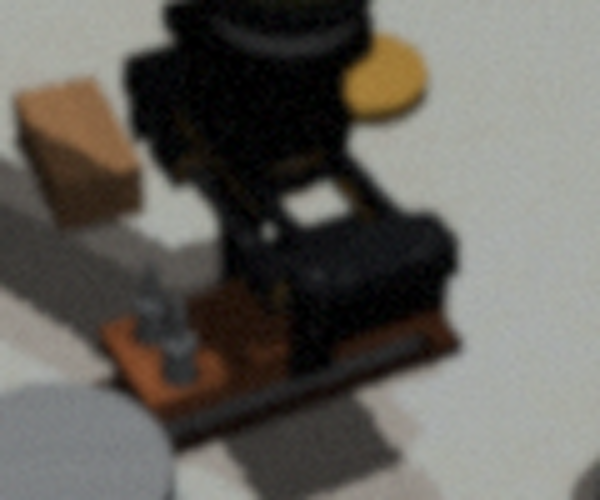

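>>> send_rows(
  steps=[
    [[0,0,0.001],[0,0,0],0.05],
    [[0,0,0.002],[0,0,0],0.05],
    [[0,0,0.002],[0,0,0],0.087],
    [[0,0,0.002],[0,0,0],0.087],
    [[0,0,0.002],[0,0,0],0.087],
  ],
)

```text
time_s: 10.07
tool_pos: [0.5812, 0.0007, 0.0342]
tool_rot: [180.0, -0.0, -3.4]
force: [0.5, -0.6, -0.9]
grip_width: 0.0724
```

>>> send_rows(
  steps=[
    [[0,0,0],[0,0,0],0.087],
    [[0,0,-0.02],[0,0,0],0.087],
    [[0,0,-0.05],[0,0,0],0.087],
    [[0,0,-0.08],[0,0,0],0.087],
    [[0,0,-0.11],[0,0,0],0.087],
  ],
)

```text
time_s: 10.48
tool_pos: [0.5805, 0.0009, 0.1448]
tool_rot: [-180.0, 0.1, -3.4]
force: [0.9, -0.6, 0.0]
grip_width: 0.0868
```

```bash
python3 - <<'E'
from h import *
crop(cam("scene"),"s10",280,160,400,260,5)
c=cam("wrist");cv2.imwrite("pics/w10.png",c["pixels"][:,:,::-1]);np.savez("w10.npz",**c)
plan([.53,-.31,.22],-102)
E
```

```text
t 10.58 pos [0.5844 0.0014 0.1491] [179.99  -0.51  -3.44] F [0.7 0.3 0.2] q [ 42.  21. -54.  97.  18.  71. -19.] w 0.0865
shift [-0.035   0.3142 -0.0712] 0.324 turn [-0.0075 -0.0066  1.7203]
```

View pics/s10.png

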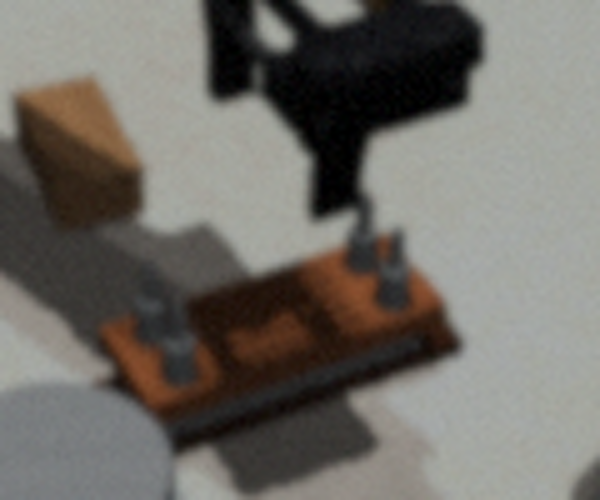

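View pics/w10.png

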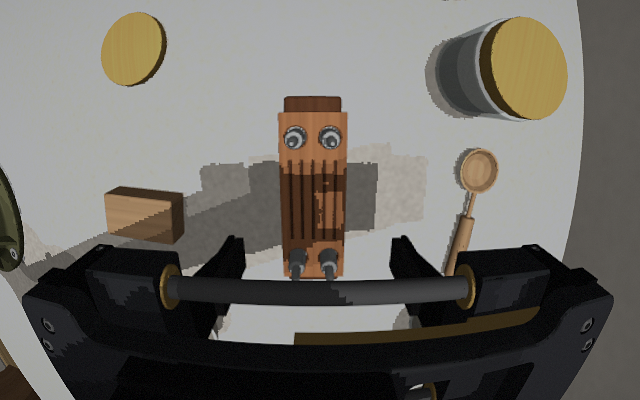

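Lower board sits flat over all four posts. Next: hover near the holder.

>>> send_rows(
  steps=[
    [[-0.003,0.015,-0.03],[0,0,0.11],0.087],
    [[-0.006,0.035,-0.06],[0,0,0.23],0.087],
    [[-0.009,0.06,-0.08],[0,0,0.35],0.087],
    [[-0.012,0.08,-0.095],[0,0,0.47],0.087],
    [[-0.014,0.101,-0.1],[0,0,0.59],0.087],
  ],
)

```text
time_s: 11.0
tool_pos: [0.5617, -0.1003, 0.2462]
tool_rot: [-179.9, -0.2, -37.6]
force: [2.4, 0.7, -0.7]
grip_width: 0.0869
```

>>> send_rows(
  steps=[
    [[0.008,0.022,0],[0,0,0.12],0.087],
    [[0.015,0.044,0],[0,0,0.24],0.087],
    [[0.023,0.066,0],[0,0,0.36],0.087],
    [[0.03,0.088,0],[0,0,0.48],0.087],
    [[0.038,0.109,0],[0,0,0.59],0.087],
  ],
)

```text
time_s: 11.42
tool_pos: [0.5243, -0.2102, 0.2431]
tool_rot: [179.9, 0.0, -71.4]
force: [0.3, -0.2, -0.7]
grip_width: 0.0867
```

>>> send_rows(
  steps=[
    [[0.02,0.016,0],[0,0,0.12],0.087],
    [[0.04,0.032,0],[0,0,0.24],0.087],
    [[0.06,0.05,0],[0,0,0.36],0.087],
    [[0.083,0.066,0],[0,0,0.48],0.087],
    [[0.083,0.066,0],[0,0,0.54],0.087],
  ],
)

```text
time_s: 11.83
tool_pos: [0.486, -0.3164, 0.2425]
tool_rot: [179.9, -0.2, -102.9]
force: [-0.6, -1.4, 0.1]
grip_width: 0.0871
```

>>> send_rows(
  steps=[
    [[0,0,0],[0,0,0],0.087],
    [[0,0,0],[0,0,0],0.087],
    [[0,0,0],[0,0,0],0.087],
    [[0,0,0],[0,0,0],0.087],
    [[0,0,0],[0,0,0],0.087],
  ],
)

```text
time_s: 12.25
tool_pos: [0.4903, -0.3078, 0.2441]
tool_rot: [-180.0, 0.0, -101.8]
force: [0.3, 0.0, -0.2]
grip_width: 0.0871
```

```bash
python3 - <<'E'
from h import *
c=cam("wrist");cv2.imwrite("pics/w11.png",c["pixels"][:,:,::-1]);np.savez("w11.npz",**c)
t=cam("top");crop(t,"t11",390,140,470,230,6);np.savez("t11.npz",**t)
plan([.537,-.315,.22],-102)
E
```

```text
t 12.35 pos [ 0.4901 -0.3082  0.2441] [-1.7999e+02 -1.0000e-02 -1.0189e+02] F [-0.3 -0.3  0.3] q [ 59.  12. -33.  91.   6.  79. -77.] w 0.0869
shift [-0.0031 -0.0473  0.0241] 0.053 turn [-0.0002 -0.0001  0.0019]
```

View pics/w11.png

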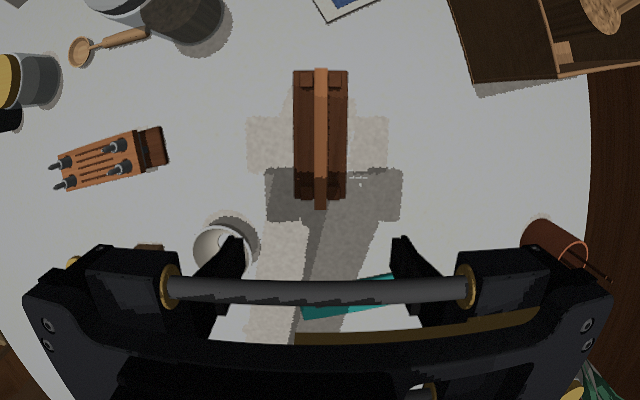

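```bash
python3 - <<'E'
from h import *
c=dict(np.load("w11.npz"));c["n"]="wrist"
crop(c,"w11f",280,55,360,220,3.6)
# board top edge corners by colour
u0,v0,u1,v1=285,60,355,215
hsv=cv2.cvtColor(c["pixels"][v0:v1,u0:u1],cv2.COLOR_RGB2HSV)
for vmin in(105,120,135):
    m=cv2.inRange(hsv,(0,80,vmin),(25,255,255))
    k=max(cv2.findContours(m,0,1)[0],key=cv2.contourArea).reshape(-1,2)+[u0,v0]
    print(k.min(0),k.max(0),cv2.minAreaRect((onz(c,k,.068)[:,:2]*1000).astype(np.float32)))
E
```

```text
[314  68] [327 177] ((552.8181762695312, -324.6795959472656), (13.950682640075684, 120.70518493652344), 78.12362670898438)
[314  68] [327 177] ((552.8109741210938, -324.6955871582031), (13.886211395263672, 120.70280456542969), 78.17224884033203)
[315  68] [327  97] ((596.1466064453125, -334.3163757324219), (12.816057205200195, 31.926292419433594), 78.17969512939453)
```

View pics/w11f.png

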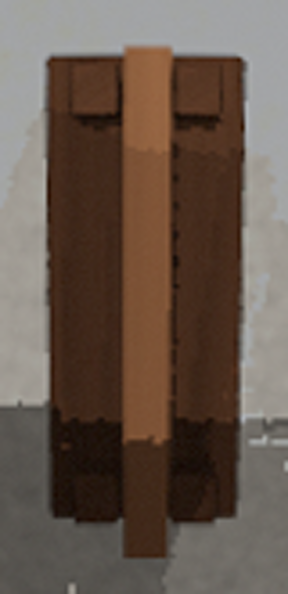

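```bash
python3 - <<'E'
from h import *
c=dict(np.load("w11.npz"));c["n"]="wrist"
P=onz(c,np.array([(123,46),(170,46),(167,556),(124,556)])/3.6+[280,55],.068)*1000
print(P.round(1),P.mean(0)); d=P[0]+P[1]-P[2]-P[3]; print(np.linalg.norm(d)/2,np.degrees(np.arctan2(d[1],d[0])))
p=P.mean(0)/1000; a=np.degrees(np.arctan2(d[1],d[0]))-90
plan([p[0],p[1],.1],a); plan([p[0],p[1],.035],a)
E
```

```text
[[ 613.5 -330.5   68. ]
 [ 610.7 -344.1   68. ]
 [ 454.7 -311.5   68. ]
 [ 457.5 -297.9   68. ]] [ 534.07138259 -321.0096405    68.        ]
159.3631457073604 -11.807033586376228
t 12.35 pos [ 0.4901 -0.3082  0.2441] [-1.7999e+02 -1.0000e-02 -1.0189e+02] F [-0.3 -0.3  0.3] q [ 59.  12. -33.  91.   6.  79. -77.] w 0.0869
shift [ 0.0034 -0.0456  0.1441] 0.151 turn [-0.0002 -0.0001 -0.0015]
t 12.35 pos [ 0.4901 -0.3082  0.2441] [-1.7999e+02 -1.0000e-02 -1.0189e+02] F [-0.3 -0.3  0.3] q [ 59.  12. -33.  91.   6.  79. -77.] w 0.0869
shift [ 0.0034 -0.0456  0.2091] 0.214 turn [-0.0002 -0.0001 -0.0015]
```

>>> send_rows(
  steps=[
    [[0.001,-0.012,0.035],[0,0,0],0.087],
    [[0.002,-0.024,0.07],[0,0,0],0.087],
    [[0.003,-0.036,0.1],[0,0,0],0.087],
    [[0.0034,-0.0456,0.13],[0,0,0],0.087],
    [[0.0034,-0.0456,0.15],[0,0,0],0.087],
  ],
)

```text
time_s: 12.77
tool_pos: [0.5341, -0.3208, 0.0908]
tool_rot: [179.9, 0.1, -101.9]
force: [-0.5, 0.4, -0.7]
grip_width: 0.0869
```

>>> send_rows(
  steps=[
    [[0,0,0.02],[0,0,0],0.087],
    [[0,0,0.035],[0,0,0],0.087],
    [[0,0,0.05],[0,0,0],0.087],
    [[0,0,0.05],[0,0,0],0.087],
    [[0,0,0.05],[0,0,0],0.05],
  ],
)

```text
time_s: 13.18
tool_pos: [0.5332, -0.3212, 0.0434]
tool_rot: [179.9, 0.0, -102.0]
force: [-1.2, 0.3, -0.2]
grip_width: 0.0846
```

>>> send_rows(
  steps=[
    [[0,0,0],[0,0,0],0.005],
    [[0,0,0],[0,0,0],0.005],
    [[0,0,0],[0,0,0],0.005],
    [[0,0,0],[0,0,0],0.005],
    [[0,0,0],[0,0,0],0.005],
  ],
)

```text
time_s: 13.6
tool_pos: [0.534, -0.322, 0.0447]
tool_rot: [-179.9, -0.0, -102.0]
force: [0.3, -0.7, 0.6]
grip_width: 0.055
```

>>> send_rows(
  steps=[
    [[0,0,0],[0,0,0],0.005],
    [[0,0,0],[0,0,0],0.005],
    [[0,0,0],[0,0,0],0.005],
    [[0,0,0],[0,0,0],0.005],
    [[0,0,0],[0,0,0],0.005],
  ],
)

```text
time_s: 14.02
tool_pos: [0.5337, -0.3217, 0.044]
tool_rot: [180.0, -0.0, -102.0]
force: [0.0, 0.0, 0.5]
grip_width: 0.0216
```

Fingers still closing (about 80 mm/s); hold longer, then lift.

>>> send_rows(
  steps=[
    [[0,0,0],[0,0,0],0.005],
    [[0,0,0],[0,0,0],0.005],
    [[0,0,0],[0,0,0],0.005],
    [[0,0,0],[0,0,0],0.005],
    [[0,0,-0.005],[0,0,0],0.005],
  ],
  grip_force=30,
)

```text
time_s: 14.43
tool_pos: [0.5327, -0.3213, 0.048]
tool_rot: [179.9, 0.0, -102.0]
force: [0.6, -0.4, -1.4]
grip_width: 0.0136
```

>>> send_rows(
  steps=[
    [[0,0,-0.03],[0,0,0],0.005],
    [[0,0,-0.06],[0,0,0],0.005],
    [[0,0,-0.09],[0,0,0],0.005],
    [[0,0,-0.12],[0,0,0],0.005],
    [[0,0,-0.15],[0,0,0],0.005],
  ],
)

```text
time_s: 14.85
tool_pos: [0.5334, -0.3215, 0.2008]
tool_rot: [180.0, -0.0, -102.0]
force: [0.2, -1.3, -1.5]
grip_width: 0.0138
```

```bash
python3 - <<'E'
from h import *
c=cam("scene");cv2.imwrite("pics/s12.png",c["pixels"][:,:,::-1])
plan([.54,.31,.2],30)
E
```

```text
t 14.9 pos [ 0.5366 -0.3229  0.2079] [-179.45   -0.23 -101.98] F [ 2.  -1.1  2.5] q [ 55.  18. -33.  88.  10.  76. -81.] w 0.0138
shift [-0.6199  0.1281  0.0042] 0.633 turn [-2.0000e-04 -1.3100e-02 -2.3035e+00]
```

View pics/s12.png

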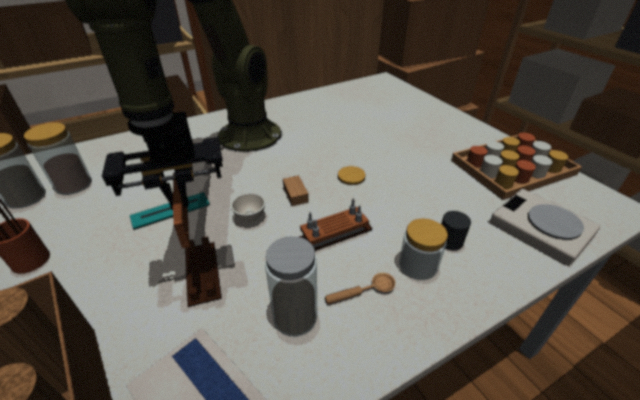

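>>> send_rows(
  steps=[
    [[-0.03,0.007,-0.005],[0,0,-0.11],0.005],
    [[-0.06,0.013,-0.01],[0,0,-0.23],0.005],
    [[-0.09,0.02,-0.01],[0,0,-0.35],0.005],
    [[-0.122,0.026,-0.01],[0,0,-0.46],0.005],
    [[-0.1545,0.033,-0.01],[0,0,-0.576],0.005],
  ],
)

```text
time_s: 15.32
tool_pos: [0.5332, -0.1625, 0.2092]
tool_rot: [-180.0, -0.0, -68.7]
force: [0.9, -0.4, -0.6]
grip_width: 0.0141
```

>>> send_rows(
  steps=[
    [[-0.03,-0.011,0],[0,0,-0.11],0.005],
    [[-0.06,-0.022,0],[0,0,-0.23],0.005],
    [[-0.09,-0.034,0],[0,0,-0.35],0.005],
    [[-0.12,-0.045,0],[0,0,-0.46],0.005],
    [[-0.1475,-0.0566,0],[0,0,-0.576],0.005],
  ],
)

```text
time_s: 15.73
tool_pos: [0.5328, -0.0037, 0.2093]
tool_rot: [180.0, -0.0, -35.6]
force: [0.5, -0.6, -2.5]
grip_width: 0.0137
```

>>> send_rows(
  steps=[
    [[-0.019,-0.026,0],[0,0,-0.11],0.005],
    [[-0.037,-0.051,0],[0,0,-0.23],0.005],
    [[-0.056,-0.077,0],[0,0,-0.35],0.005],
    [[-0.075,-0.102,0],[0,0,-0.46],0.005],
    [[-0.093,-0.128,0],[0,0,-0.576],0.005],
  ],
)

```text
time_s: 16.15
tool_pos: [0.5329, 0.1538, 0.2093]
tool_rot: [179.9, -0.0, -2.7]
force: [-0.6, -0.7, -0.9]
grip_width: 0.0136
```

>>> send_rows(
  steps=[
    [[-0.002,-0.032,0],[0,0,-0.11],0.005],
    [[-0.003,-0.063,0],[0,0,-0.23],0.005],
    [[-0.005,-0.095,0],[0,0,-0.35],0.005],
    [[-0.006,-0.126,0],[0,0,-0.46],0.005],
    [[-0.008,-0.158,0],[0,0,-0.576],0.005],
  ],
)

```text
time_s: 16.57
tool_pos: [0.5337, 0.3116, 0.2089]
tool_rot: [180.0, 0.0, 30.3]
force: [-0.6, 0.3, -0.8]
grip_width: 0.014
```

```bash
python3 - <<'E'
from h import *
plan([.54,.31,.12],30)
E
```

```text
t 16.57 pos [0.5337 0.3116 0.2089] [1.7996e+02 1.0000e-02 3.0280e+01] F [-0.6  0.3 -0.8] q [ 16.  28. -65.  87.  25.  81. -20.] w 0.014
shift [0.0046 0.0044 0.0889] 0.089 turn [0.0007 0.0001 0.0048]
```

>>> send_rows(
  steps=[
    [[0.002,0.002,0.025],[0,0.05,0],0.005],
    [[0.004,0.003,0.05],[0,0.15,0],0.005],
    [[0.005,0.004,0.08],[0,0.27,0],0.005],
    [[0.005,0.004,0.1],[0,0.39,0],0.005],
    [[0.005,0.004,0.11],[0,0.5,0],0.005],
  ],
)

```text
time_s: 16.98
tool_pos: [0.5391, 0.3093, 0.0992]
tool_rot: [-180.0, -26.4, 30.0]
force: [1.4, -0.6, -1.0]
grip_width: 0.0138
```

```bash
python3 - <<'E'
from h import *
Rt=Rn.from_euler("xyz",[180,0,30],degrees=True)*Rn.from_rotvec([0,.70,0])
plan([.54,.31,.055],Rt=Rt)
E
```

```text
t 16.98 pos [0.5391 0.3093 0.0992] [-179.98  -26.42   29.99] F [ 1.4 -0.6 -1. ] q [ 33.  14. -70. 118.  27.  33. -24.] w 0.0138
shift [-0.0187 -0.0002  0.0401] 0.044 turn [-2.000e-04  2.389e-01 -1.000e-04]
```

>>> send_rows(
  steps=[
    [[-0.004,0,0.008],[0,0.05,0],0.005],
    [[-0.008,0,0.016],[0,0.1,0],0.005],
    [[-0.012,0,0.024],[0,0.15,0],0.005],
    [[-0.016,0,0.032],[0,0.2,0],0.005],
    [[-0.019,0,0.04],[0,0.24,0],0.005],
  ],
)

```text
time_s: 17.4
tool_pos: [0.5406, 0.3066, 0.0591]
tool_rot: [179.6, -38.9, 29.9]
force: [1.3, -1.8, -1.1]
grip_width: 0.0139
```

```bash
python3 - <<'E'
from h import *
Rt=Rn.from_euler("xyz",[180,0,30],degrees=True)*Rn.from_rotvec([0,.70,0])
plan([.54,.31,.033],Rt=Rt)
crop(cam("scene"),"s13",360,80,520,240,4)
E
```

```text
t 17.4 pos [0.5406 0.3066 0.0591] [179.62 -38.93  29.92] F [ 1.3 -1.8 -1.1] q [ 13.   8. -47. 131.  56.   9. -56.] w 0.0139
shift [-0.0155 -0.0034  0.021 ] 0.026 turn [ 0.0076  0.0205 -0.001 ]
```

View pics/s13.png

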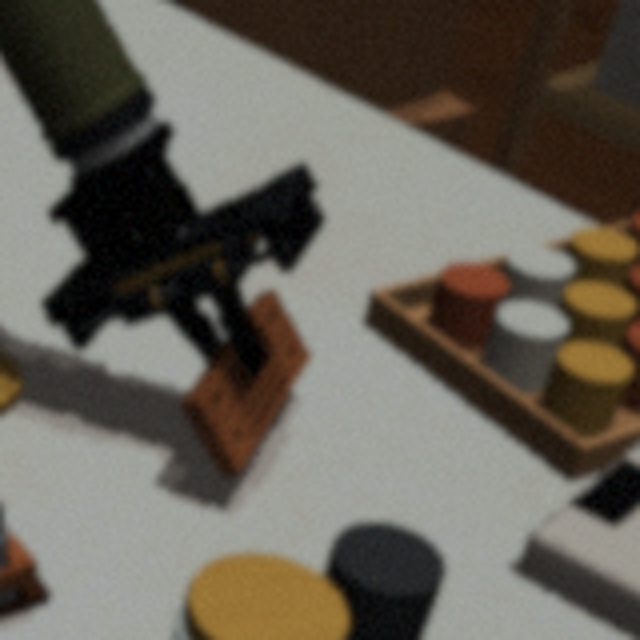

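```bash
python3 - <<'E'
from h import *
Rt=Rn.from_euler("xyz",[180,0,30],degrees=True)*Rn.from_rotvec([0,.68,0])
plan([.59,.338,.055],Rt=Rt)
E
```

```text
t 17.45 pos [0.5404 0.3063 0.0582] [179.5  -38.88  29.98] F [-0.7 -1.  -1.1] q [ 12.   8. -47. 131.  57.   9. -57.] w 0.0137
shift [ 0.0438 -0.003   0.0393] 0.059 turn [ 0.009   0.0014 -0.0003]
```

>>> send_rows(
  steps=[
    [[0.009,0,0.008],[0,0,0],0.005],
    [[0.018,-0.001,0.016],[0,0,0],0.005],
    [[0.027,-0.001,0.024],[0,0,0],0.005],
    [[0.036,-0.002,0.032],[0,0,0],0.005],
    [[0.044,-0.003,0.039],[0,0,0],0.005],
  ],
)

```text
time_s: 17.87
tool_pos: [0.5931, 0.3412, 0.0593]
tool_rot: [179.6, -39.1, 30.0]
force: [0.3, 0.8, -1.2]
grip_width: 0.0135
```

```bash
python3 - <<'E'
from h import *
Rt=Rn.from_euler("xyz",[180,0,30],degrees=True)*Rn.from_rotvec([0,.68,0])
plan([.59,.338,.034],Rt=Rt)
E
```

```text
t 17.87 pos [0.5931 0.3412 0.0593] [179.62 -39.06  29.99] F [ 0.3  0.8 -1.2] q [  6.  16. -43. 123.  64.  13. -61.] w 0.0135
shift [-0.0193  0.0011  0.017 ] 0.026 turn [ 0.0068 -0.0018 -0.0001]
```

>>> send_rows(
  steps=[
    [[-0.004,0,0.005],[0,0,0],0.005],
    [[-0.008,0,0.01],[0,0,0],0.005],
    [[-0.012,0,0.014],[0,0,0],0.005],
    [[-0.014,0,0.017],[0,0,0],0.005],
    [[-0.014,0,0.017],[0,0,0],0.005],
  ],
)

```text
time_s: 18.28
tool_pos: [0.5919, 0.3403, 0.036]
tool_rot: [179.6, -39.0, 30.0]
force: [-1.3, -0.1, -1.4]
grip_width: 0.0137
```

>>> send_rows(
  steps=[
    [[-0.001,0,0.001],[0,0,0],0.005],
    [[-0.002,0,0.002],[0,0,0],0.005],
    [[-0.003,0,0.003],[0,0,0],0.005],
    [[-0.003,0,0.004],[0,0,0],0.005],
    [[-0.003,0,0.004],[0,0,0],0.005],
  ],
)

```text
time_s: 18.7
tool_pos: [0.5929, 0.3407, 0.0324]
tool_rot: [179.6, -39.1, 30.0]
force: [-0.1, 0.5, 0.4]
grip_width: 0.0139
```

```bash
python3 - <<'E'
from h import *
plan([.59,.338,.034],30)
crop(cam("scene"),"s14",360,80,520,240,4)
E
```

```text
t 18.7 pos [0.5929 0.3407 0.0324] [179.61 -39.12  29.99] F [-0.1  0.5  0.4] q [ -1.  17. -35. 124.  79.  11. -76.] w 0.0139
shift [-0.0019  0.0009 -0.0037] 0.004 turn [ 0.0065 -0.6827 -0.0025]
```

View pics/s14.png

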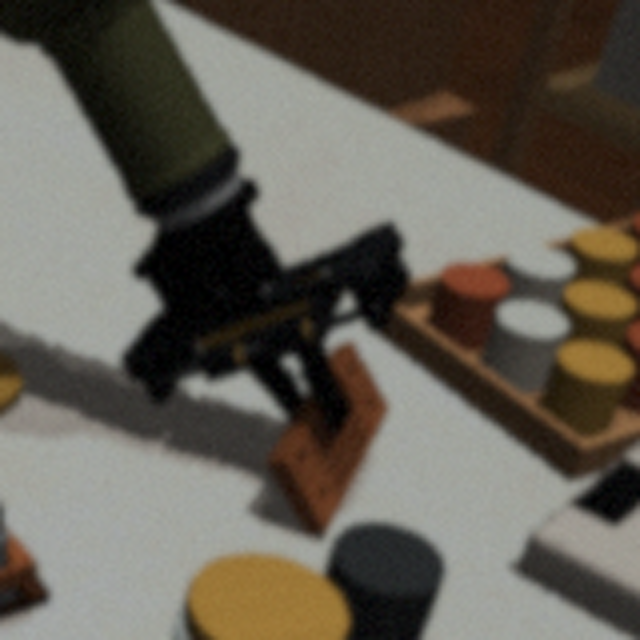

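>>> send_rows(
  steps=[
    [[0,0,0],[0,0,0],0.026],
    [[0,0,0],[0,0,0],0.026],
    [[0,0,0],[0,0,0],0.026],
    [[0,0,-0.005],[0,0,0],0.026],
    [[0,0,-0.012],[0,0,0],0.026],
  ],
)

```text
time_s: 19.17
tool_pos: [0.5852, 0.3367, 0.0404]
tool_rot: [179.6, -39.0, 30.0]
force: [0.1, 0.3, 0.0]
grip_width: 0.0255
```

>>> send_rows(
  steps=[
    [[0,0,-0.02],[0,0,0],0.026],
    [[0,0,-0.045],[0,0,0],0.026],
    [[0,0,-0.075],[0,0,0],0.04],
    [[0,0,-0.1],[0,0,0],0.06],
    [[0,0,-0.12],[0,0,0],0.087],
  ],
)

```text
time_s: 19.58
tool_pos: [0.5446, 0.3059, 0.1034]
tool_rot: [179.3, -38.6, 29.5]
force: [0.5, -0.4, 0.3]
grip_width: 0.0388
```

```bash
python3 - <<'E'
from h import *
plan([.54,.32,.2],30)
crop(cam("scene"),"s15",360,80,520,240,4)
E
```

```text
t 19.58 pos [0.5446 0.3059 0.1034] [179.29 -38.59  29.54] F [ 0.5 -0.4  0.3] q [ 25.   2. -58. 128.  22.  13. -23.] w 0.0388
shift [ 0.0626 -0.0136 -0.0738] 0.098 turn [ 0.0147 -0.6734 -0.012 ]
```

View pics/s15.png

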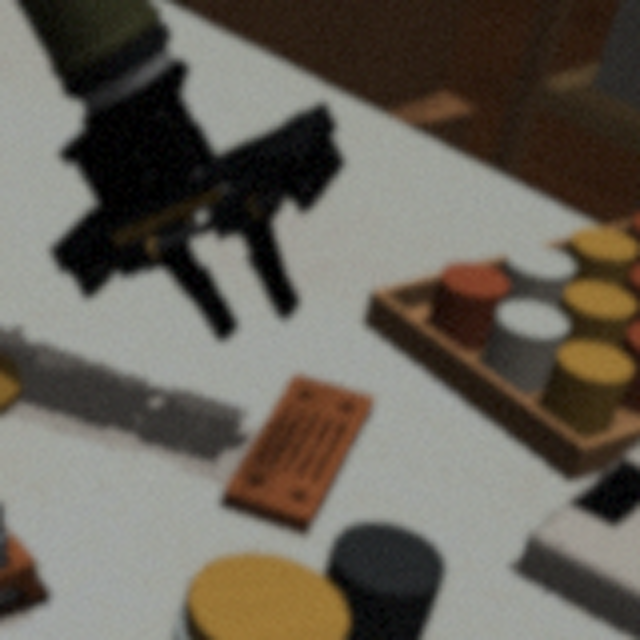

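Board lies flat. Bring the tool upright and measure.

>>> send_rows(
  steps=[
    [[0.01,0,-0.015],[0,-0.12,0],0.087],
    [[0.02,0,-0.03],[0,-0.24,0],0.087],
    [[0.03,0,-0.045],[0,-0.36,0],0.087],
    [[0.04,0,-0.06],[0,-0.48,0],0.087],
    [[0.045,0,-0.06],[0,-0.6,0],0.087],
  ],
)

```text
time_s: 20.05
tool_pos: [0.5446, 0.3045, 0.1815]
tool_rot: [179.1, -8.5, 29.0]
force: [0.3, 1.7, 2.7]
grip_width: 0.0752
```

```bash
python3 - <<'E'
from h import *
t=cam("top");cv2.imwrite("pics/t15.png",t["pixels"][:,:,::-1])
c=cam("wrist");cv2.imwrite("pics/w15.png",c["pixels"][:,:,::-1])
plan([.56,.32,.2],30)
E
```

```text
t 20.15 pos [0.5471 0.3068 0.1765] [179.79  -8.33  28.91] F [ 0.4 -0.5 -0.9] q [ 17.  20. -59.  97.  21.  66. -18.] w 0.0826
shift [ 0.0209 -0.0053 -0.0207] 0.03 turn [ 0.0051 -0.1454 -0.0193]
```

View pics/t15.png

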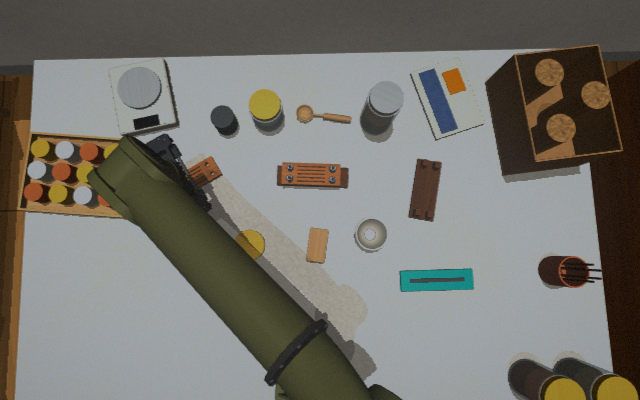

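View pics/w15.png

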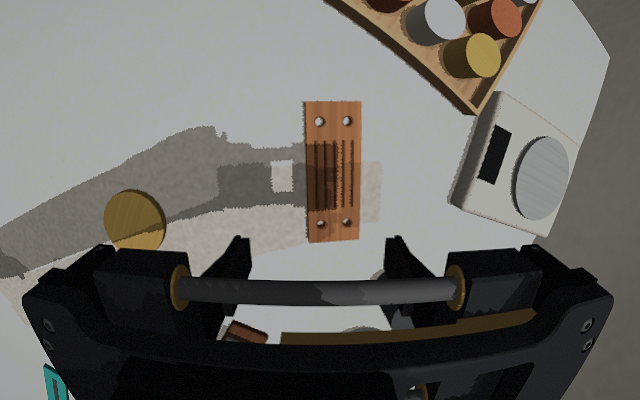

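```bash
cat >> h.py <<'E'
def wb(c,box,z,vmin=50):
    u0,v0,u1,v1=box
    hsv=cv2.cvtColor(c["pixels"][v0:v1,u0:u1],cv2.COLOR_RGB2HSV)
    m=cv2.inRange(hsv,(0,100,vmin),(25,255,255));m=cv2.morphologyEx(m,cv2.MORPH_OPEN,np.ones((3,3)))
    k=max(cv2.findContours(m,0,1)[0],key=cv2.contourArea).reshape(-1,2)+[u0,v0]
    return k.min(0),k.max(0),cv2.minAreaRect((onz(c,k,z)[:,:2]*1000).astype(np.float32))
E
python3 - <<'E'
from h import *
c=cam("wrist");crop(c,"w16",290,90,380,250,3.7)
print(wb(c,(285,90,380,250),.014))
print(c["position"],c["rotation"])
E
```

```text
(array([305, 102]), array([360, 243]), ((579.2001953125, 333.6223449707031), (60.742164611816406, 159.0731658935547), 30.075632095336914))
[0.48581077 0.36851076 0.33681874] [-17.70965515  -8.32829793  28.93518868]
```

View pics/w16.png

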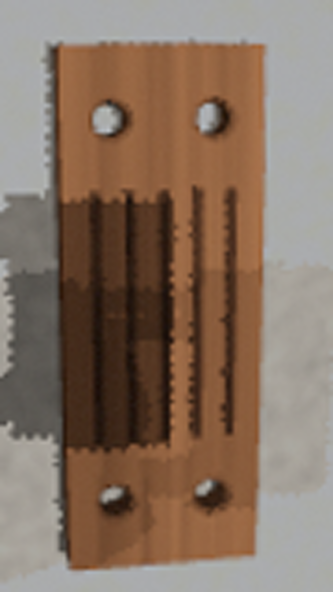

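```bash
python3 -c "
from h import *
plan([.5792,.3336,.09],30.1)"
```

```text
t 20.2 pos [0.5448 0.3068 0.1759] [179.7   -8.42  29.04] F [-0.2  0.7 -1.6] q [ 17.  20. -59.  97.  20.  65. -18.] w 0.0839
shift [ 0.0301 -0.0072  0.0913] 0.096 turn [ 0.0065 -0.1469 -0.0188]
```

>>> send_rows(
  steps=[
    [[0.008,-0.002,0.01],[0.002,-0.05,-0.005],0.087],
    [[0.016,-0.004,0.03],[0.004,-0.1,-0.01],0.087],
    [[0.024,-0.006,0.06],[0.0065,-0.147,-0.019],0.087],
    [[0.03,-0.0072,0.085],[0.0065,-0.147,-0.019],0.087],
    [[0.03,-0.0072,0.091],[0.0065,-0.147,-0.019],0.087],
  ],
)

```text
time_s: 20.62
tool_pos: [0.5758, 0.3311, 0.087]
tool_rot: [179.7, 0.2, 30.2]
force: [-0.5, -0.8, -0.2]
grip_width: 0.0867
```

```bash
python3 - <<'E'
from h import *
c=cam("wrist");cv2.imwrite("pics/w17.png",c["pixels"][:,:,::-1])
print(wb(c,(230,60,400,275),.014))
plan([.5792,.3336,.006],30.1)
E
```

```text
(array([286, 109]), array([365, 274]), ((574.8731079101562, 342.83856201171875), (59.656734466552734, 140.05035400390625), 29.74822425842285))
t 20.67 pos [0.575  0.3308 0.0879] [179.69   0.21  30.24] F [ 0.  -0.9 -1.1] q [  5.  35. -52.  88.  29.  71. -22.] w 0.0871
shift [ 0.0053 -0.0007  0.0819] 0.082 turn [0.0055 0.0036 0.0025]
```

View pics/w17.png

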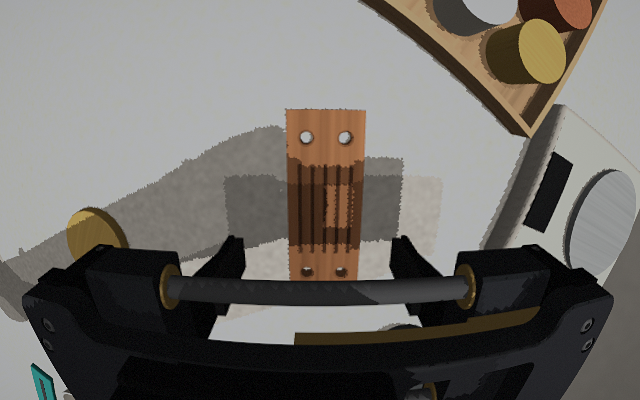

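>>> send_rows(
  steps=[
    [[0.003,-0.001,0.025],[0.005,0.003,0.003],0.087],
    [[0.005,-0.001,0.05],[0.005,0.003,0.003],0.087],
    [[0.005,-0.001,0.07],[0.005,0.003,0.003],0.087],
    [[0.005,-0.001,0.08],[0.005,0.003,0.003],0.087],
    [[0.005,-0.001,0.081],[0.005,0.003,0.003],0.07],
  ],
)

```text
time_s: 21.08
tool_pos: [0.5797, 0.3339, 0.0103]
tool_rot: [180.0, -0.1, 30.1]
force: [0.5, 0.3, 0.1]
grip_width: 0.085
```

>>> send_rows(
  steps=[
    [[0,0,0],[0,0,0],0.05],
    [[0,0,0],[0,0,0],0.05],
    [[0,0,0],[0,0,0],0.05],
    [[0,0,0],[0,0,0],0.05],
    [[0,0,0],[0,0,0],0.05],
  ],
  grip_force=25,
)

```text
time_s: 21.5
tool_pos: [0.5814, 0.3358, 0.0124]
tool_rot: [-180.0, -0.3, 30.0]
force: [-0.9, -0.8, 5.0]
grip_width: 0.0588
```

>>> send_rows(
  steps=[
    [[0,0,0],[0,0,0],0.05],
    [[0,0,0],[0,0,0],0.05],
    [[0,0,0],[0,0,0],0.05],
    [[0,0,-0.01],[0,0,0],0.05],
    [[0,0,-0.03],[0,0,0],0.05],
  ],
)

```text
time_s: 21.92
tool_pos: [0.5792, 0.334, 0.0388]
tool_rot: [-179.9, 0.1, 30.1]
force: [0.3, -0.8, -0.7]
grip_width: 0.0585
```

>>> send_rows(
  steps=[
    [[0,0,-0.03],[0,0,0],0.05],
    [[0,0,-0.06],[0,0,0],0.05],
    [[0,0,-0.09],[0,0,0],0.05],
    [[0,0,-0.12],[0,0,0],0.05],
    [[0,0,-0.14],[0,0,0],0.05],
  ],
)

```text
time_s: 22.33
tool_pos: [0.5809, 0.3358, 0.1846]
tool_rot: [-179.9, -0.4, 30.1]
force: [-0.5, 0.5, -0.8]
grip_width: 0.0585
```

```bash
python3 - <<'E'
from h import *
c=cam("wrist");cv2.imwrite("pics/w18.png",c["pixels"][:,:,::-1])
o=env.get_obs();R=Rn.from_euler("xyz",o["tool_rot"],degrees=True)
plan([.5808,.0009,.15],-3.4)
E
```

```text
t 22.38 pos [0.5822 0.337  0.1883] [-179.92   -0.72   30.06] F [1.7 1.3 2. ] q [  6.  31. -55.  81.  26.  79. -19.] w 0.0587
shift [-0.17    0.2903  0.0358] 0.338 turn [-0.005  -0.0118  0.5839]
```

View pics/w18.png

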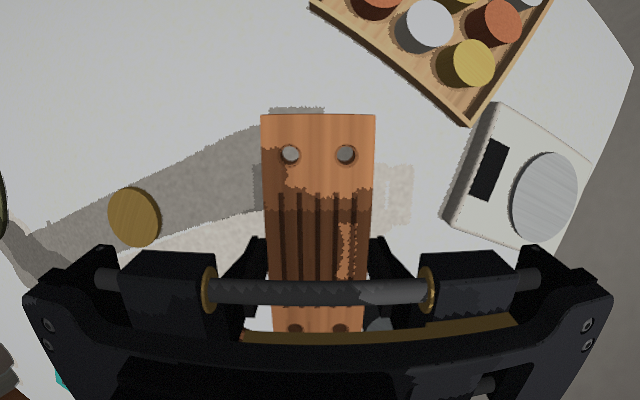

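The grip is too shallow (TCP was at 12 mm, with the board's top at 14). I'll set it down and regrasp deeper.

>>> send_rows(
  steps=[
    [[0,0,0.03],[0,0,0],0.05],
    [[0,0,0.06],[0,0,0],0.05],
    [[0,0,0.09],[0,0,0],0.05],
    [[0,0,0.12],[0,0,0],0.05],
    [[0,0,0.145],[0,0,0],0.05],
  ],
)

```text
time_s: 22.8
tool_pos: [0.58, 0.3345, 0.0334]
tool_rot: [-179.9, -0.1, 30.1]
force: [-0.7, -0.7, -0.5]
grip_width: 0.0585
```

>>> send_rows(
  steps=[
    [[0,0,0.01],[0,0,0],0.05],
    [[0,0,0.018],[0,0,0],0.05],
    [[0,0,0.024],[0,0,0],0.05],
    [[0,0,0.024],[0,0,0],0.05],
    [[0,0,0.024],[0,0,0],0.05],
  ],
)

```text
time_s: 23.22
tool_pos: [0.5817, 0.3363, 0.0134]
tool_rot: [-179.9, -0.4, 30.1]
force: [0.4, -0.3, -1.2]
grip_width: 0.059
```

```bash
python3 - <<'E'
from h import *
plan([.5792,.3336,.004],30.1)
E
```

```text
t 23.22 pos [0.5817 0.3363 0.0134] [-179.92   -0.37   30.06] F [ 0.4 -0.3 -1.2] q [  3.  40. -49.  91.  33.  64. -24.] w 0.059
shift [-0.0036  0.0011  0.0093] 0.01 turn [-0.0014 -0.0064 -0.0008]
```

>>> send_rows(
  steps=[
    [[0,0,0.001],[0,0,0],0.075],
    [[0,0,0.001],[0,0,0],0.075],
    [[0,0,0.001],[0,0,0],0.075],
    [[-0.002,0.001,0.005],[0,-0.005,0],0.075],
    [[-0.003,0.001,0.009],[0,-0.005,0],0.075],
  ],
)

```text
time_s: 23.63
tool_pos: [0.5793, 0.333, 0.0032]
tool_rot: [-180.0, 0.0, 30.0]
force: [0.2, -0.9, -0.2]
grip_width: 0.074
```

>>> send_rows(
  steps=[
    [[0,0,0],[0,0,0],0.075],
    [[0,0,0],[0,0,0],0.075],
    [[0,0,0],[0,0,0],0.075],
    [[0,0,0],[0,0,0],0.075],
    [[0,0,0],[0,0,0],0.075],
  ],
)

```text
time_s: 24.05
tool_pos: [0.5789, 0.3332, 0.0031]
tool_rot: [-179.9, 0.0, 30.1]
force: [0.7, -0.3, 0.1]
grip_width: 0.075
```

Settled at 3 mm. Close.

>>> send_rows(
  steps=[
    [[0,0,0],[0,0,0],0.05],
    [[0,0,0],[0,0,0],0.05],
    [[0,0,0],[0,0,0],0.05],
    [[0,0,0],[0,0,0],0.05],
    [[0,0,0],[0,0,0],0.05],
  ],
)

```text
time_s: 24.47
tool_pos: [0.579, 0.3332, 0.0031]
tool_rot: [-179.9, 0.0, 30.1]
force: [-0.1, 0.4, 0.7]
grip_width: 0.0601
```

>>> send_rows(
  steps=[
    [[0,0,0],[0,0,0],0.05],
    [[0,0,-0.005],[0,0,0],0.05],
    [[0,0,-0.02],[0,0,0],0.05],
    [[0,0,-0.04],[0,0,0],0.05],
    [[0,0,-0.06],[0,0,0],0.05],
  ],
)

```text
time_s: 24.88
tool_pos: [0.5784, 0.333, 0.0641]
tool_rot: [-179.9, 0.1, 30.1]
force: [0.6, -0.7, -1.3]
grip_width: 0.0596
```

>>> send_rows(
  steps=[
    [[0,0,-0.03],[0,0,0],0.05],
    [[0,0,-0.06],[0,0,0],0.05],
    [[0,0,-0.08],[0,0,0],0.05],
    [[0,0,-0.1],[0,0,0],0.05],
    [[0,0,-0.1],[0,0,0],0.05],
  ],
)

```text
time_s: 25.3
tool_pos: [0.5806, 0.3351, 0.1691]
tool_rot: [-179.9, -0.4, 30.1]
force: [0.3, -0.4, -1.1]
grip_width: 0.0598
```

```bash
python3 - <<'E'
from h import *
c=cam("wrist");cv2.imwrite("pics/w19.png",c["pixels"][:,:,::-1]);np.savez("w19.npz",**c);crop(c,"w19c",240,100,400,190,5)
plan([.5808,.0009,.17],-3.4)
E
```

```text
t 25.35 pos [0.5799 0.3343 0.1665] [-179.94   -0.23   30.06] F [ 0.2  0.  -1.6] q [  6.  32. -54.  83.  26.  78. -19.] w 0.0596
shift [-0.1662  0.289  -0.0045] 0.333 turn [-0.0022 -0.0037  0.5841]
```

View pics/w19c.png

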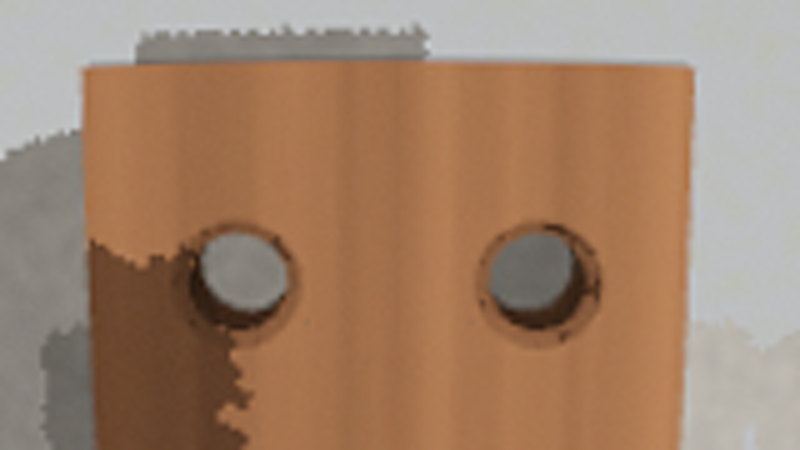

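```bash
python3 - <<'E'
from h import *
c=dict(np.load("w19.npz"));c["n"]="wrist";o=env.get_obs();R=Rn.from_euler("xyz",o["tool_rot"],degrees=True)
f=lambda a:np.array(a)/5+[240,100]
H=onz(c,f([(239,284),(538,284),(84,68),(693,66)]),o["tool_pos"][2]+.011)
print((R.inv().apply(H-o["tool_pos"])*1000).round(1))
E
```

```text
[[-14.2 -58.2 -11. ]
 [ 15.9 -58.2 -10.9]
 [-29.4 -80.4 -11. ]
 [ 31.1 -80.7 -10.8]]
```

>>> send_rows(
  steps=[
    [[-0.015,0.026,0],[0,0,0.05],0.05],
    [[-0.03,0.052,0],[0,0,0.11],0.05],
    [[-0.045,0.078,0],[0,0,0.17],0.05],
    [[-0.06,0.104,0],[0,0,0.23],0.05],
    [[-0.075,0.13,0],[0,0,0.29],0.05],
  ],
)

```text
time_s: 25.77
tool_pos: [0.5781, 0.1811, 0.1615]
tool_rot: [-180.0, 0.2, 13.3]
force: [-0.1, -0.1, -1.1]
grip_width: 0.0596
```

>>> send_rows(
  steps=[
    [[-0.008,0.033,0],[0,0,0.06],0.05],
    [[-0.016,0.066,0],[0,0,0.12],0.05],
    [[-0.024,0.1,0],[0,0,0.18],0.05],
    [[-0.03,0.13,0],[0,0,0.24],0.05],
    [[-0.036,0.156,0],[0,0,0.294],0.05],
  ],
)

```text
time_s: 26.18
tool_pos: [0.5794, 0.0197, 0.1616]
tool_rot: [180.0, 0.2, -3.7]
force: [0.4, 0.3, -1.0]
grip_width: 0.0599
```

```bash
python3 - <<'E'
from h import *
plan([.581,.0005,.125],-3.4)
E
```

```text
t 26.18 pos [0.5794 0.0197 0.1616] [179.95   0.2   -3.69] F [ 0.4  0.3 -1. ] q [ 36.  18. -48.  97.  14.  72. -19.] w 0.0599
shift [0.003  0.019  0.0366] 0.041 turn [ 0.0008  0.0036 -0.0051]
```

>>> send_rows(
  steps=[
    [[0.001,0.01,0],[0,0.001,-0.005],0.05],
    [[0.002,0.019,0.01],[0,0.001,-0.005],0.05],
    [[0.002,0.019,0.025],[0,0.001,-0.005],0.05],
    [[0.002,0.019,0.037],[0,0.001,-0.005],0.05],
    [[0.002,0.019,0.037],[0,0.001,-0.005],0.05],
  ],
)

```text
time_s: 26.6
tool_pos: [0.5786, 0.0053, 0.1221]
tool_rot: [-179.9, 0.4, -3.0]
force: [-0.3, -1.0, -2.2]
grip_width: 0.0597
```

>>> send_rows(
  steps=[
    [[0,0,0],[0,0,0],0.05],
    [[0,0,0],[0,0,0],0.05],
    [[0,0,0],[0,0,0],0.05],
    [[0,0,0],[0,0,0],0.05],
    [[0,0,0],[0,0,0],0.05],
  ],
)

```text
time_s: 27.02
tool_pos: [0.5817, 0.0041, 0.1264]
tool_rot: [-180.0, -0.0, -3.1]
force: [-0.4, -0.4, -2.0]
grip_width: 0.0594
```

```bash
python3 - <<'E'
from h import *
c=cam("wrist");np.savez("w20.npz",**c);crop(c,"w20",240,100,400,190,5)
plan([.581,.0005,.125],-3.4)
E
```

```text
t 27.07 pos [0.5816 0.0039 0.1263] [-1.7998e+02 -2.0000e-02 -3.1100e+00] F [-0.5 -0.  -1.2] q [ 37.  20. -47.  99.  16.  68. -18.] w 0.0597
shift [-0.0004  0.0035  0.0013] 0.004 turn [-0.0003 -0.0004  0.0051]
```

View pics/w20.png

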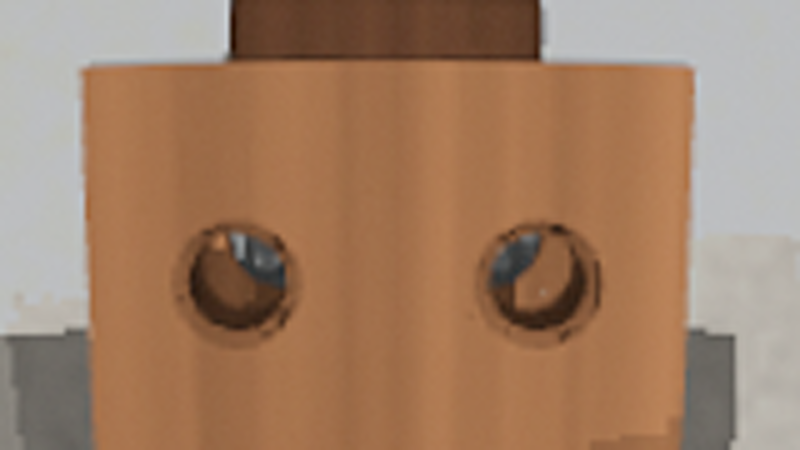

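>>> send_rows(
  steps=[
    [[-0.0015,0.004,0.005],[0,0,0.006],0.05],
    [[-0.0015,0.004,0.01],[0,0,0.006],0.05],
    [[-0.0015,0.004,0.015],[0,0,0.006],0.05],
    [[-0.0015,0.004,0.018],[0,0,0.006],0.05],
    [[-0.0015,0.004,0.018],[0,0,0.006],0.05],
  ],
)

```text
time_s: 27.48
tool_pos: [0.5788, -0.0002, 0.1066]
tool_rot: [-180.0, 0.1, -3.5]
force: [-0.4, -0.5, -1.6]
grip_width: 0.0598
```

>>> send_rows(
  steps=[
    [[0,0,0],[0,0,0],0.05],
    [[0,0,0],[0,0,0],0.05],
    [[0,0,0],[0,0,0],0.05],
    [[0,0,0],[0,0,0],0.05],
    [[0,0,0],[0,0,0],0.05],
  ],
)

```text
time_s: 27.9
tool_pos: [0.5797, -0.0001, 0.108]
tool_rot: [-180.0, 0.0, -3.5]
force: [-0.3, -0.5, -2.3]
grip_width: 0.0595
```

```bash
python3 - <<'E'
from h import *
c=cam("wrist");np.savez("w21.npz",**c);crop(c,"w21",240,100,400,190,5)
plan([.5798,-.0001,.1],-3.4)
print((proj(c,[(.569,.0583,.09),(.599,.0566,.09)])-[240,100])*5)
E
```

```text
t 27.95 pos [ 5.797e-01 -1.000e-04  1.079e-01] [-1.7998e+02  1.0000e-02 -3.4600e+00] F [-0.3 -0.2 -1.5] q [ 36.  21. -47. 100.  16.  66. -19.] w 0.0596
shift [ 0.0001 -0.      0.0079] 0.008 turn [-0.0003  0.0002 -0.0011]
[[267.9278496  247.99771165]
 [524.10089953 247.33014317]]
```

View pics/w21.png

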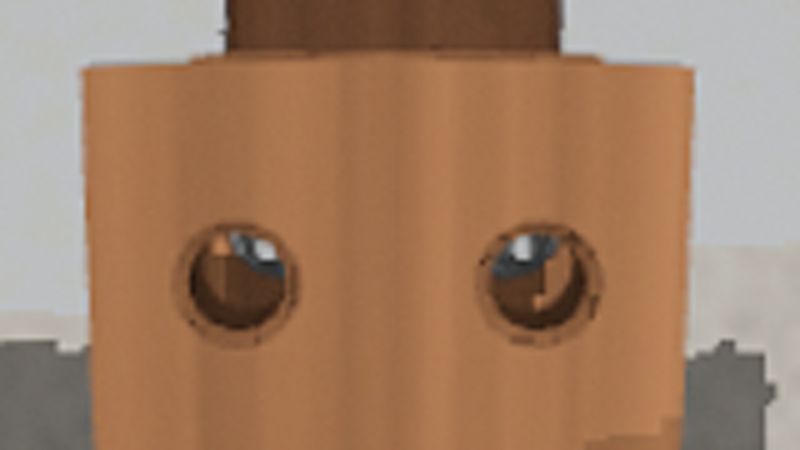

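```bash
python3 - <<'E'
from h import *
c=dict(np.load("w21.npz"));c["n"]="wrist";o=env.get_obs();R=Rn.from_euler("xyz",o["tool_rot"],degrees=True)
f=lambda a:np.array(a)/5+[240,100]
for P in (onz(c,f([(239,284),(538.5,284)]),o["tool_pos"][2]+.011),onz(c,f([(265,250),(523,248)]),.09)): print((R.inv().apply(P-o["tool_pos"])*1000).round(1))
E
```

```text
[[-14.9 -58.1 -11. ]
 [ 14.8 -58.1 -11. ]]
[[-14.5 -57.4  18. ]
 [ 15.7 -57.7  18. ]]
```

>>> send_rows(
  steps=[
    [[0.0005,0.0004,0.004],[0,0,0],0.05],
    [[0.0005,0.0004,0.008],[0,0,0],0.05],
    [[0.0005,0.0004,0.012],[0,0,0],0.05],
    [[0.0005,0.0004,0.016],[0,0,0],0.05],
    [[0.0005,0.0004,0.016],[0,0,0],0.05],
  ],
)

```text
time_s: 28.37
tool_pos: [0.5792, -0.0006, 0.0905]
tool_rot: [-180.0, 0.1, -3.5]
force: [0.0, -0.6, -1.6]
grip_width: 0.0598
```

```bash
python3 - <<'E'
from h import *
c=cam("wrist");np.savez("w22.npz",**c);crop(c,"w22",240,100,400,190,5)
plan([.5802,-.0005,.068],-3.4)
crop(cam("scene"),"s22",280,160,400,260,5)
E
```

```text
t 28.42 pos [ 0.5795 -0.0006  0.091 ] [-1.7997e+02  1.1000e-01 -3.4600e+00] F [-0.3  1.  -0.7] q [ 36.  22. -46. 101.  17.  65. -19.] w 0.0598
shift [ 0.0008 -0.0001  0.023 ] 0.023 turn [-0.0005  0.002  -0.0011]
```

View pics/w22.png

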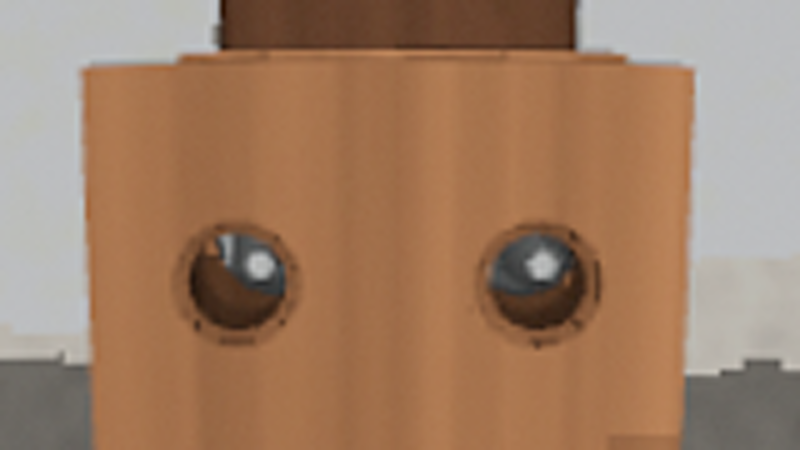

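View pics/s22.png

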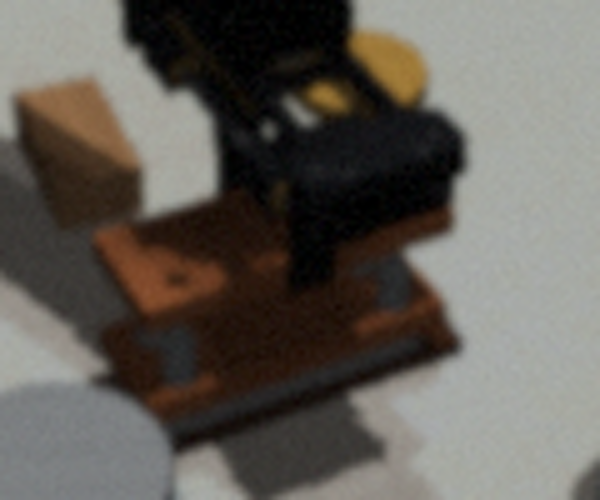

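```bash
python3 - <<'E'
from h import *
c=dict(np.load("w22.npz"));c["n"]="wrist";o=env.get_obs();R=Rn.from_euler("xyz",o["tool_rot"],degrees=True)
f=lambda a:np.array(a)/5+[240,100]
for P in (onz(c,f([(238.5,284),(538.5,284)]),o["tool_pos"][2]+.011),onz(c,f([(260,264),(542,264)]),.09)): print((R.inv().apply(P-o["tool_pos"])*1000).round(1))
print(o["tool_pos"],o["tool_rot"])
E
```

```text
[[-15.5 -58.1 -10.9]
 [ 14.1 -58.1 -11. ]]
[[-14.3 -58.2   1.4]
 [ 15.6 -58.2   1.4]]
[ 5.79798736e-01 -4.95212930e-04  9.13976996e-02] [-1.79968927e+02  6.93803016e-02 -3.46111349e+00]
```

>>> send_rows(
  steps=[
    [[0.001,0,0],[0,0,0],0.05],
    [[0.001,0,0.002],[0,0,0],0.05],
    [[0.001,0,0.004],[0,0,0],0.05],
    [[0.001,0,0.006],[0,0,0],0.05],
    [[0.001,0,0.006],[0,0,0],0.05],
  ],
)

```text
time_s: 28.88
tool_pos: [0.5807, -0.0006, 0.0852]
tool_rot: [-180.0, 0.1, -3.5]
force: [-0.4, 0.4, -1.0]
grip_width: 0.0595
```

```bash
python3 - <<'E'
from h import *
c=cam("wrist");np.savez("w23.npz",**c);crop(c,"w23",240,100,400,190,5)
plan([.5806,-.0005,.068],-3.4)
E
```

```text
t 28.93 pos [ 0.5808 -0.0007  0.0854] [-1.7998e+02  6.0000e-02 -3.4700e+00] F [-0.4 -1.  -1.7] q [ 36.  23. -46. 101.  18.  64. -19.] w 0.0599
shift [-0.0002 -0.0001  0.0174] 0.017 turn [-0.0004  0.0011 -0.0012]
```

View pics/w23.png

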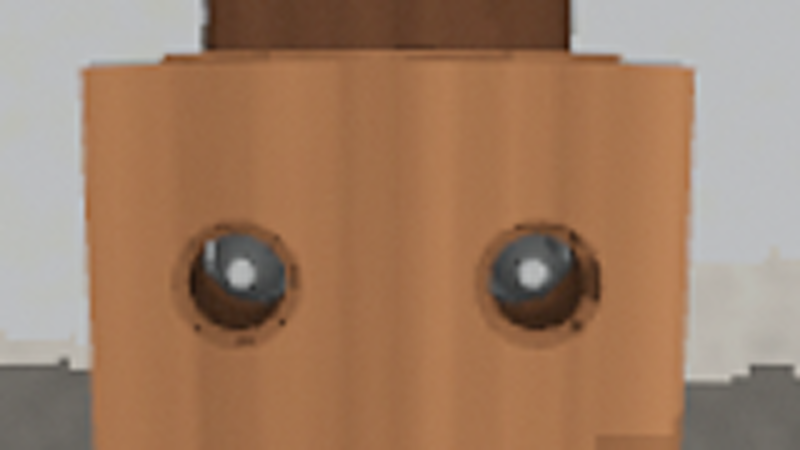

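Centred; descend.

>>> send_rows(
  steps=[
    [[0,0,0.002],[0,0,0],0.05],
    [[0,0,0.004],[0,0,0],0.05],
    [[0,0,0.006],[0,0,0],0.05],
    [[0,0,0.008],[0,0,0],0.05],
    [[0,0,0.009],[0,0,0],0.05],
  ],
)

```text
time_s: 29.35
tool_pos: [0.5808, -0.0006, 0.0764]
tool_rot: [-180.0, 0.1, -3.5]
force: [0.1, 0.1, -1.5]
grip_width: 0.0597
```

```bash
python3 - <<'E'
from h import *
c=cam("wrist");crop(c,"w24",240,100,400,190,5)
plan([.5806,-.0005,.068],-3.4)
E
```

```text
t 29.4 pos [ 0.5807 -0.0006  0.0763] [-1.7998e+02  7.0000e-02 -3.4600e+00] F [ 0.5  0.2 -1.9] q [ 35.  23. -46. 101.  18.  63. -20.] w 0.0598
shift [-0.0001 -0.0001  0.0083] 0.008 turn [-0.0004  0.0012 -0.0011]
```

View pics/w24.png

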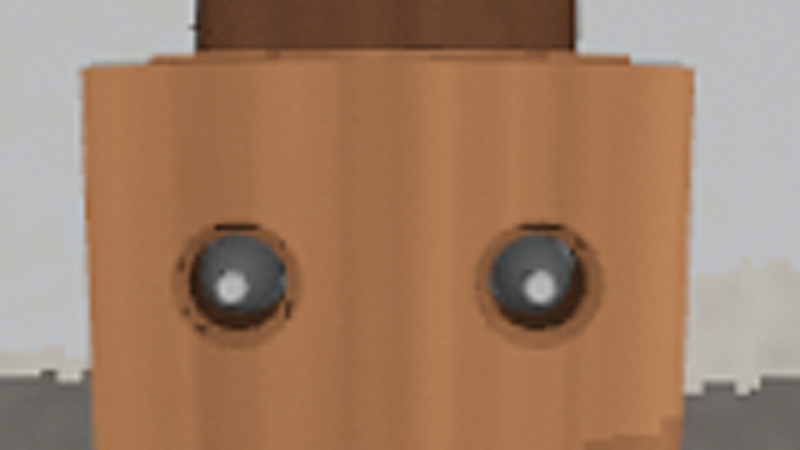

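>>> send_rows(
  steps=[
    [[0,0,0.002],[0,0,0],0.05],
    [[0,0,0.004],[0,0,0],0.05],
    [[0,0,0.006],[0,0,0],0.05],
    [[0,0,0.008],[0,0,0],0.05],
    [[0,0,0.008],[0,0,0],0.05],
  ],
)

```text
time_s: 29.82
tool_pos: [0.5807, -0.0007, 0.0682]
tool_rot: [-180.0, 0.1, -3.5]
force: [0.0, -0.9, -1.3]
grip_width: 0.0597
```

>>> send_rows(
  steps=[
    [[0,0,0.0005],[0,0,0],0.05],
    [[0,0,0.001],[0,0,0],0.05],
    [[0,0,0.0015],[0,0,0],0.05],
    [[0,0,0.0015],[0,0,0],0.05],
    [[0,0,0.0015],[0,0,0],0.05],
  ],
)

```text
time_s: 30.23
tool_pos: [0.5811, -0.0006, 0.0679]
tool_rot: [180.0, 0.0, -3.5]
force: [-3.3, 0.1, 5.7]
grip_width: 0.0596
```

```bash
python3 - <<'E'
from h import *
crop(cam("scene"),"s25",280,160,400,260,5)
plan([.5806,-.0005,.068],-3.4)
E
```

```text
t 30.28 pos [ 0.5811 -0.0006  0.068 ] [ 1.80e+02  2.00e-02 -3.47e+00] F [-3.8 -0.6  5.3] q [ 35.  24. -45. 102.  19.  62. -20.] w 0.0593
shift [-0.0005 -0.0001 -0.    ] 0.0 turn [ 0.      0.0004 -0.0012]
```

View pics/s25.png

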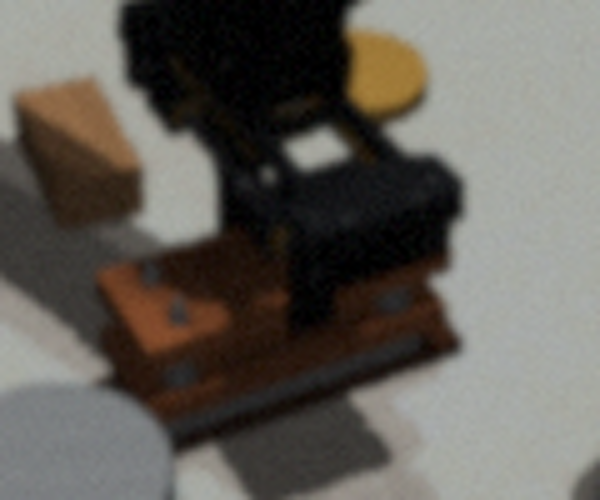

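Seated on the step (contact at TCP 0.068, exactly as computed). Release and rise.

>>> send_rows(
  steps=[
    [[0,0,0],[0,0,0],0.087],
    [[0,0,0],[0,0,0],0.087],
    [[0,0,0],[0,0,0],0.087],
    [[0,0,0],[0,0,0],0.087],
    [[0,0,0],[0,0,0],0.087],
  ],
)

```text
time_s: 30.7
tool_pos: [0.581, -0.0006, 0.0671]
tool_rot: [-180.0, 0.0, -3.5]
force: [-0.0, -0.3, -0.3]
grip_width: 0.0833
```

>>> send_rows(
  steps=[
    [[0,0,-0.02],[0,0,0],0.087],
    [[0,0,-0.05],[0,0,0],0.087],
    [[0,0,-0.08],[0,0,0],0.087],
    [[0,0,-0.11],[0,0,0],0.087],
    [[0,0,-0.14],[0,0,0],0.087],
  ],
)

```text
time_s: 31.12
tool_pos: [0.5809, -0.0005, 0.2086]
tool_rot: [-180.0, 0.0, -3.4]
force: [0.8, -0.8, 0.2]
grip_width: 0.0872
```

>>> send_rows(
  steps=[
    [[0,0,-0.02],[0,0,0],0.087],
    [[0,0,-0.02],[0,0,0],0.087],
    [[0,0,-0.02],[0,0,0],0.087],
    [[0,0,-0.02],[0,0,0],0.087],
    [[0,0,-0.02],[0,0,0],0.087],
  ],
)

```text
time_s: 31.53
tool_pos: [0.5802, -0.0009, 0.2257]
tool_rot: [-180.0, 0.2, -3.5]
force: [0.2, -0.7, -0.0]
grip_width: 0.087
```

```bash
python3 - <<'E'
from h import *
crop(cam("scene"),"s26",280,160,400,260,5)
c=cam("wrist");cv2.imwrite("pics/w26.png",c["pixels"][:,:,::-1])
print(wb(c,(270,60,370,275),.079)); o=env.get_obs(); print(o["time_s"],o["tool_pos"],o["force"],o["grip_width"])
E
```

```text
(array([289,  97]), array([348, 256]), ((581.1124267578125, 5.783302307128906), (171.7574920654297, 59.8006706237793), 86.58805084228516))
31.6333 [ 0.58035746 -0.00080691  0.22584326] [-0.20465526  0.30845829 -0.22591297] 0.08692729773298463
```

View pics/s26.png

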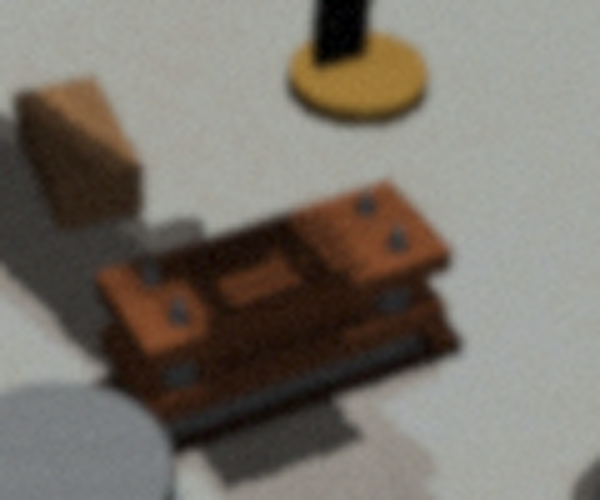

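View pics/w26.png

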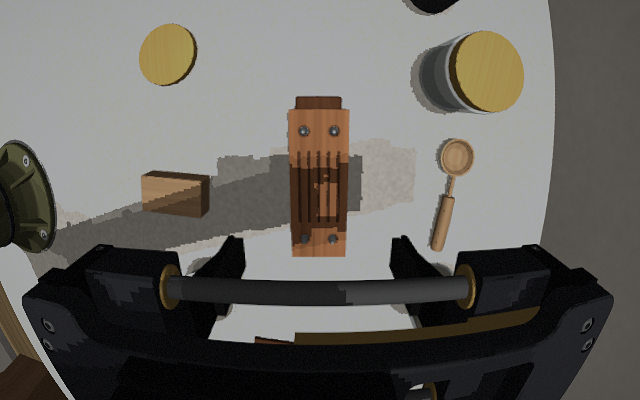

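Both boards are seated with all four post tips showing through, and the gripper is clear. Handing in.

```bash
python3 -c "
from cell import env
print(env.sign_off())"
```

```text
the job is handed in; nothing more can be done
None
```

Both boards are on the stand over all four posts and let go, and I handed the job in at about 31.6 s of the 72 s allowed. The hand-in reports no verdict, so the checks below are my own.

- **Lower board:** gripped across its width and lowered onto the lower steps with no noticeable resistance. The pictures afterwards show it level, with all four posts coming through.
- **Upper board:** lifted from the holder, laid flat on free table and taken again across its width. I lowered it until it touched at a tool height of 68 mm, which matches seating on the upper steps.
- **Final pictures:** all four post tips stand through the upper board, it looks level and parallel to the lower one, and the arm is clear at a height of 0.226 m with near-zero force. I saw no bystander moved, but I judged that by eye and did not measure it.
- **Position along the foot:** I put the bridge about 4 mm off the foot's centre, so the boards should sit about that far off, within the 12 mm limit.

Three things went wrong or disagreed:
- **First regrasp:** my first regrasp of the upper board was too shallow, because the arm was about 6 mm higher than intended. I set the board down and took it again.
- **Arm accuracy:** the arm's position wandered by 1–4 mm from what I commanded, so I corrected both fits by sighting through the holes.
- **Last outline:** my last outline of the upper board came out 172 mm long instead of 160 mm because it ran into the foot's colour, so I used the pictures instead.

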